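# Show the blue-stoppered tube to the inspection camera

### The arm

A 7-joint arm with a two-finger parallel gripper is mounted at the origin on a cart in front of the work surface, level with it; the furniture and walls round the work are solid. World frame = base frame: x ahead of the robot, y to its left, z up, the work surface at z = 0. Lengths are in m, angles in rad, forces in N, time in s.
With the tool pointing down it reaches from about 0.4 to 0.875 m from the base axis. Payload 6.5 kg.
Tool frame: the origin (TCP) lies midway between the tips of the shut fingers; the grasp point (between the pads) lies 19 mm behind it; x points along the fingers, y is the direction in which the jaws open and shut, and the axes are right-handed (so a half turn about x gives the same grasp; the last joint's range is limited). The gripper opens to 85 mm and grips with 20 to 120 N. Pads are 22 mm wide; open, the fingers measure 114 mm over their backs; the gripper's body (76 mm by 85 mm) begins 54 mm behind the grasp point. The pads swing forward as they close: fully open they stand 13 mm farther back than shut.
Start: joints at [-1.341, 0.536, -0.004, 1.538, 0.003, 1.067, -0.071], TCP at [0.189, 0.622, 0.207] pointing down, gripper open.
Joint ranges: [-2.7, 2.7], [-0.37, 2.16], [-1.27, 1.26], [0.24, 2.4], [-1.31, 4.45], [0.19, 1.91], [-2.76, 2.76]. Speed limits (rad/s): [2.39, 2.39, 3.14, 3.14, 3.14, 3.14, 3.14].

### API

Orientations are given as a unit quaternion [w, x, y, z].
In Python, from rig import state, read_camera, env gives the robot as it stands. The module is installed in compiled form; this text tells all that it offers.
- The arm moves only by the tool servo_tool, never from a script. Its argument "motion" is one flat list of numbers, 5 for each row, row after row: the shift along the tool's x, y, z normalised to -1 to 1, where 1 is 0.5 m, then the turn about the tool's x normalised to -1 to 1, where 1 is pi rad, then the gripper's target within -1 to 1 (shut at 1, half-way at 0, fully open at -1). A call has 1 to 5 rows; each row shifts and turns the commanded pose from where the row before left it, along the tool's axes as they then stand; what a row does not reach is not made up. A row lasts 1/8 s, in which the tool goes at most 62.5 mm and 10.7 degrees, less where a joint would pass 70% of its speed; a pose out of reach is approached as far as the arm can. A call with a number of a shift or a turn outside -1 to 1 is refused whole. A call with a gripper value outside its range is refused whole. The fingers move at their own pace and stop on an object; the grip force is fixed at half the most. Time passes only in rows, so rows that do not move let the fingers close. It gives the time, the measured TCP pose, the force and the opening at its end, in the units of the state.
- state(): the state, without advancing time (a new reading comes with each control period).
- read_camera(name): name is "side" or "top"; returns a dict with "img" (400x640x3 uint8, red, green, blue), "fx", "fy", "cx", "cy" (pixels), "k1" (the pictures are not rectified: a ray, as slopes to the right and down, at radius r is drawn at 1 + k1 r^2 times it, then the intrinsics apply), "origin" and "orientation" of the camera in the world. Camera axes: x right, y down, z forward; pixel columns grow to the right and rows downward; lengths in m; the calibration is good to about 2 mm. A picture is of the moment at which its call begins. There is no depth.
- env.hand_in(): hands the job in, once; it reports no verdict.
The state is a dict: "clock": time; "q": joint angles; "joint_vel": joint speeds; "joint_efforts": joint torques, N m; "position": TCP position; "tcp_rot": TCP orientation; "contact_force": force on the tool from outside, world axes, zero at the start; "moment": the same for the moment, N m; "finger_gap": finger opening in m.
Only numpy, scipy, OpenCV 4.12 (cv2) and the standard library are available. Lean on these libraries where they do the work, as an engineer would, in place of code of your own. Each camera call takes 0.05 s, during which the arm holds its last target.

### The job

Gently swing the clear hood of the blue tube carrier open all the way onto its stop, and leave it open. Then take the blue-stoppered blood tube out and hold it in the air in front of the inspection camera on the column, stopper up, with the middle of the tube at the camera's view point (on the lens axis, 120 mm in front of the lens) and the tube leaning square to the line of sight. Finish while still holding it there, touching nothing with it; leave the other tubes in their wells and the white specimen cup where it stands.

Things in the scene. Friction and masses are not known exactly. Their poses are not given: they have to be found in the camera images.
- hood (a joint): hinge of the clear hood, rad: 0 = shut, 2.0 = fully open, leaning back past upright on its stop. It starts shut or a little ajar. A stiff friction hinge (about 0.22 N m): it stays wherever it is left; some 2 to 3 N at the bar moves it. Swing it slower than 2 rad/s.
- hood_bar (a point): middle of the hood's orange grip bar, a round bar 10 mm in diameter and 110 mm long, parallel to the hinge (along this frame's y). Two prongs at its ends hold it diagonally off the hood's edge: with the hood shut, 32 mm out in front of the hood's front face and 32 mm above its top, so fingers can straddle it from above at any opening angle. The frame is the hood's: it turns with it about y. With the hood shut the bar is 172 mm above the worktop.
- hood_hinge (a point): middle of the hood's hinge line, 70 mm above the worktop, at the far long edge of the carrier from the bar. The hinge runs along this frame's y; the frame turns with the hood (opening = positive turn about y). In this frame the bar lies at x -118 mm, z +102 mm. The hood is 86 mm (x) by 170 mm (y) by 70 mm high.
- carrier_block_top (a point): centre of the carrier's top, 70 mm above the worktop. The carrier is a fixed blue shell with a white block, 86 mm (x) by 170 mm (y) by 70 mm; its x points to the hinge, z up. Three upright wells 19 mm in diameter and 42 mm deep, at y = -54, 0 and +54 mm, x = 0, hold one tube each (which tube is where changes). Tubes stand out 63 to 64 mm above the block; the open hood leans back clear of them.
- blue_tube_center (a point): half-way point of the blood tube with the blue stopper: 105 mm long, glass 15.6 mm in diameter, stopper 17.6 mm in diameter on its top 21 mm, about 16 g. z runs along the tube to the stopper; the point is 52.5 mm from each end. Lift by the stopper. It stands loosely in its well, upright within about 3 degrees.
- red_tube_center (a point): half-way point of the same kind of tube with a red stopper; to be left in its well.
- purple_tube_center (a point): half-way point of the same kind of tube with a purple stopper; to be left in its well.
- lens_front (a point): centre of the front glass of the inspection camera (white head 50x44x44 mm with a white ring light and black lens, on an aluminium column 400 mm tall with a round dark foot of 100 mm). The stand is fixed; its place, direction and height change between runs. The camera looks along this frame's -x, always 30 degrees downward.
- view_point (a point): the view point in the air, on the lens axis 120 mm in front of the lens, 207 to 277 mm above the worktop; nothing is there. The middle of the blue tube belongs here. -x is the line of sight; z is the direction the tube's stopper end must point: square to the line of sight, 30 degrees from upright, leaning away from the camera. Turning the tube about its own length does not matter.
- specimen_cup_1: white lidded specimen cup, 54 mm wide, 47 mm high, origin under its centre; a bystander.

How it is judged:
On the way, in this order (a step that is already met when the one before it is completed fails the run):
1. the hood stands fully open on its stop (value of joint hood above 1.85 rad), for 0.2 s.
2. the blue-stoppered tube is lifted clear of its well in the fingers (height (world z) of blue_tube_center above 0.14 m and contact force between blue_tube and the fingers above 0.3 N), for 0.2 s.
At the end, for the whole second after the job is handed in: The fingers hold the blue-stoppered tube still in the air, its middle within 15 mm of the view point, within 0.17 rad of the view point's z, stopper up, touching nothing else; the hood stands open (above 1.85 rad); the other tubes and the cup are within 30 mm of where they stood (distance between blue_tube_center and view_point below 0.015 m and angle between the z axis of blue_tube_center and the z axis of view_point, either way round below 0.17 rad and angle between blue_tube_center's own z axis and vertical below 0.9 rad and height (world z) of blue_tube_center above 0.15 m and contact force between blue_tube and the fingers above 0.3 N and contact force between blue_tube and camera_stand below 0.05 N and contact force between blue_tube and carrier below 0.05 N and contact force between blue_tube and red_tube below 0.05 N and contact force between blue_tube and purple_tube below 0.05 N and linear speed of blue_tube below 0.03 m/s and value of joint hood above 1.85 rad and not (distance of red_tube_center from where it was at the start of the episode above 0.03 m) and not (distance of purple_tube_center from where it was at the start of the episode above 0.03 m) and distance of specimen_cup_1 from where it was at the start of the episode below 0.03 m); the arm keeps its last pose, push and grip.
It fails at once if the hood is flung (faster than 2 rad/s) (velocity of joint hood above 2 rad/s or velocity of joint hood below -2 rad/s).
It fails at once if another tube is pulled out of its well or knocked about (moved more than 30 mm) (distance of any of red_tube_center, purple_tube_center from where it was at the start of the episode above 0.03 m).
It fails at once if the specimen cup is pushed away (more than 30 mm) (distance of specimen_cup_1 from where it was at the start of the episode above 0.03 m).
It also fails if it takes over 61 s, if anything falls off the work surface, if the arm or the gripper's body presses on something with over 40 N, if the wrist force passes 120 N, or if a joint passes its speed limit or range.

## Working session

There is one attempt and no reset: what is moved stays moved. The work goes in short steps, Python scripts to look and compute and a tool call to move; the robot and the scene stay as the last step left them, time stands still between calls to the robot, and variables do not carry over. Pictures are saved under pics/ and viewed, and the job is handed in when it is done.

Besides the shell and the picture viewer there is one more tool, called after "Emit:" as name(argument=value, ...), one argument or row to a line, values as JSON. servo_tool: Moves the arm, as the interface text tells. Scaled input: -1 to 1 covers 0.5 m each way for a shift and pi rad each way for a turn. Its arguments: {"type":"object","properties":{"motion":{"type":"array","items":{"type":"number","minimum":-1,"maximum":1}}},"required":["motion"]}

```bash
mkdir -p pics; cat > h.py <<'E'
import numpy as np, cv2
from rig import state, read_camera, env
from scipy.spatial.transform import Rotation as R
def rot(q): return R.from_quat([q[1],q[2],q[3],q[0]])
def ray(c,u,v):
    x=(u-c["cx"])/c["fx"]; y=(v-c["cy"])/c["fy"]
    K=np.eye(3); p=cv2.undistortPoints(np.array([[[x,y]]],float),K,np.array([c["k1"],0,0,0.]))[0,0]
    d=rot(c["orientation"]).apply([p[0],p[1],1.]); return np.array(c["origin"]),d/np.linalg.norm(d)
def onplane(c,u,v,z):
    o,d=ray(c,u,v); return o+d*(z-o[2])/d[2]
def tri(r1,r2):
    (a,d),(b,e)=r1,r2
    t=np.linalg.lstsq(np.c_[d,-e],b-a,rcond=None)[0]; p,q=a+d*t[0],b+e*t[1]
    return (p+q)/2,np.linalg.norm(p-q)
def proj(c,P):
    p=rot(c["orientation"]).inv().apply(np.array(P)-np.array(c["origin"])); x,y=p[0]/p[2],p[1]/p[2]; f=1+c["k1"]*(x*x+y*y)
    return c["cx"]+c["fx"]*x*f, c["cy"]+c["fy"]*y*f
def snap(tag):
    cs={}
    for n in("side","top"):
        c=read_camera(n); cs[n]=c; cv2.imwrite(f"pics/{tag}_{n}.png",c["img"][:,:,::-1])
    import pickle; pickle.dump(cs,open(f"pics/{tag}.pkl","wb")); return cs
def load(tag):
    import pickle; return pickle.load(open(f"pics/{tag}.pkl","rb"))
E
python3 - <<'E'
from h import *
s=state(); print({k:np.round(v,3) for k,v in s.items()})
print(rot(s["tcp_rot"]).as_matrix().round(3))
cs=snap("a")
for n,c in cs.items(): print(n,{k:np.round(v,3) for k,v in c.items() if k!="img"}, rot(c["orientation"]).as_matrix().round(2).tolist())
E
```

```text
{'clock': np.float64(0.0), 'q': array([-1.341,  0.537, -0.004,  1.539,  0.003,  1.067, -0.071]), 'joint_vel': array([-0.002,  0.003, -0.001, -0.001, -0.   , -0.   , -0.001]), 'joint_efforts': array([-1.0000e-03, -5.8341e+01,  1.0480e+00, -2.5911e+01,  1.2000e-02,
        1.0000e-02,  0.0000e+00]), 'position': array([0.189, 0.621, 0.206]), 'tcp_rot': array([ 0.699,  0.104,  0.699, -0.105]), 'contact_force': array([ 0.165, -0.169, -0.051]), 'moment': array([-0.031, -0.027, -0.049]), 'finger_gap': np.float64(0.085)}
[[-0.     0.291  0.957]
 [-0.002  0.957 -0.291]
 [-1.    -0.002  0.   ]]
side {'fx': np.float64(515.201), 'fy': np.float64(515.201), 'cx': np.float64(320.666), 'cy': np.float64(208.63), 'k1': np.float64(-0.071), 'origin': array([-0.318,  1.446,  1.171]), 'orientation': array([ 0.132, -0.27 ,  0.844, -0.444])} [[-0.82, -0.34, 0.46], [-0.57, 0.46, -0.68], [0.02, -0.82, -0.57]]
top {'fx': np.float64(429.989), 'fy': np.float64(429.989), 'cx': np.float64(319.999), 'cy': np.float64(205.026), 'k1': np.float64(-0.099), 'origin': array([0.384, 0.208, 1.665]), 'orientation': array([ 0.024, -0.702,  0.711, -0.026])} [[-0.01, -1.0, 0.07], [-1.0, 0.01, -0.0], [0.0, -0.07, -1.0]]
```

View pics/a_side.png

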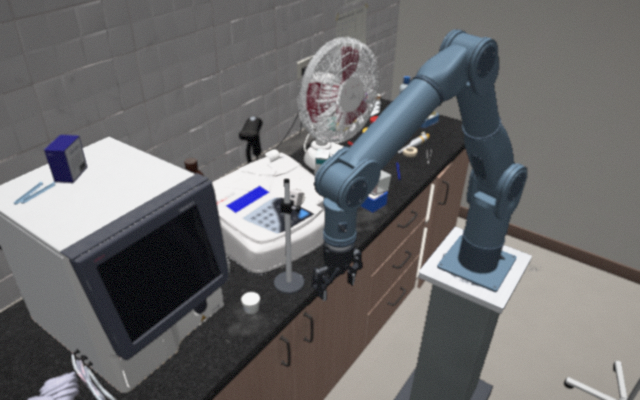

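View pics/a_top.png

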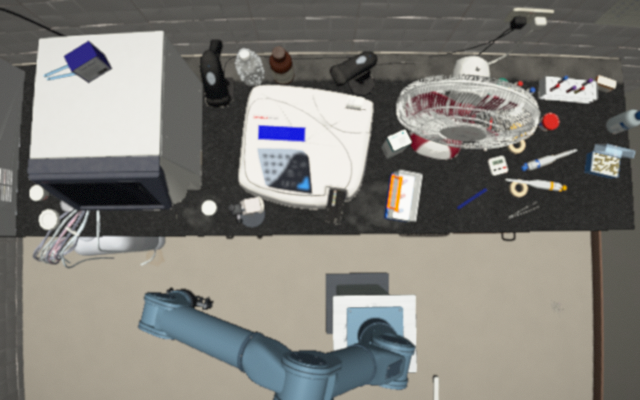

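```bash
python3 - <<'E'
from h import *
cs=load("a")
t=cs["top"]["img"][150:240,180:440]; s=cs["side"]["img"][130:330,200:440]
t=cv2.resize(t,None,fx=3,fy=3,interpolation=cv2.INTER_CUBIC); s=cv2.resize(s,None,fx=3,fy=3,interpolation=cv2.INTER_CUBIC)
cv2.imwrite("pics/b_t.png",t[:,:,::-1]); cv2.imwrite("pics/b_s.png",s[:,:,::-1])
c=cs["top"]
for p in [(404,195,.13),(396,193,.172),(208,208,.047),(249,209,.4),(336,205,.2)]: print(p,onplane(c,*p).round(3))
print(proj(c,[0.189,.622,.207]),proj(cs["side"],[.5,-.1,.1]))
E
```

```text
(404, 195, 0.13) [ 0.524 -0.1    0.13 ]
(396, 193, 0.172) [ 0.528 -0.064  0.172]
(208, 208, 0.047) [0.491 0.627 0.047]
(249, 209, 0.4) [0.463 0.414 0.4  ]
(336, 205, 0.2) [0.486 0.148 0.2  ]
(np.float64(197.42085256210032), np.float64(293.96467273897434)) (np.float64(370.69573115067715), np.float64(181.4226206320375))
```

View pics/b_t.png

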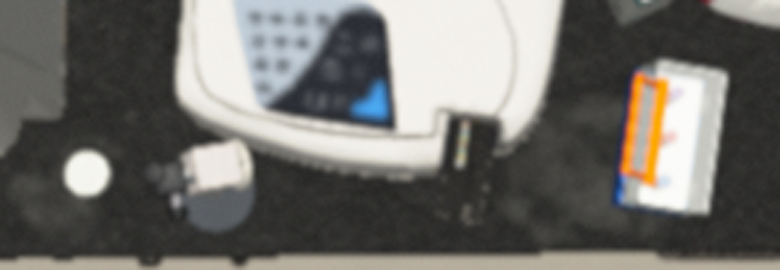

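View pics/b_s.png

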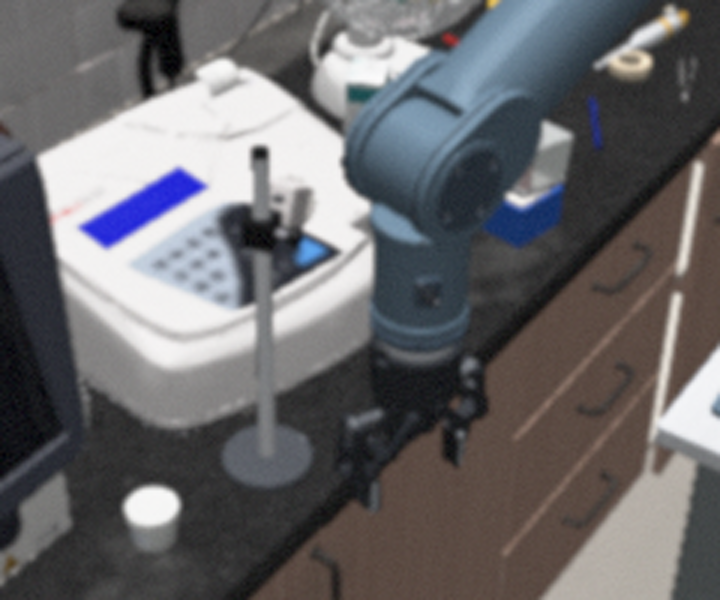

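```bash
python3 - <<'E'
from h import *
cs=load("a"); c=cs["top"]; d=cs["side"]
f=onplane(c,180+217/3,150+200/3,0.005); print("foot top",f)
f2=onplane(d,200+267/3,130+456/3,0.005); print("foot side",f2)
f=(f+f2)/2
for z in (0,.1,.2,.3,.4):
  print(z,proj(c,[f[0],f[1],z]),proj(d,[f[0],f[1],z]))
t=cv2.resize(c["img"][180:235,220:280],None,fx=10,fy=10,interpolation=cv2.INTER_CUBIC)
s=cv2.resize(d["img"][175:245,270:320],None,fx=8,fy=8,interpolation=cv2.INTER_CUBIC)
cv2.imwrite("pics/c_t.png",t[:,:,::-1]);cv2.imwrite("pics/c_s.png",s[:,:,::-1])
E
```

```text
foot top [0.4583404  0.46461531 0.005     ]
foot side [0.46989031 0.46792343 0.005     ]
0 (np.float64(252.1046719112001), np.float64(215.24035215741745)) (np.float64(290.7241894797806), np.float64(283.5490105055111))
0.1 (np.float64(247.88019206724286), np.float64(213.97237526396955)) (np.float64(290.1707082938788), np.float64(260.4078185210021))
0.2 (np.float64(243.0858301860399), np.float64(212.53255078340592)) (np.float64(289.58630556750416), np.float64(235.54768678460272))
0.3 (np.float64(237.5984350408453), np.float64(210.8835515314294)) (np.float64(288.96919148701045), np.float64(208.79750539914545))
0.4 (np.float64(231.25680655360787), np.float64(208.97645092644808)) (np.float64(288.3176758628115), np.float64(179.967731619424))
```

View pics/c_t.png

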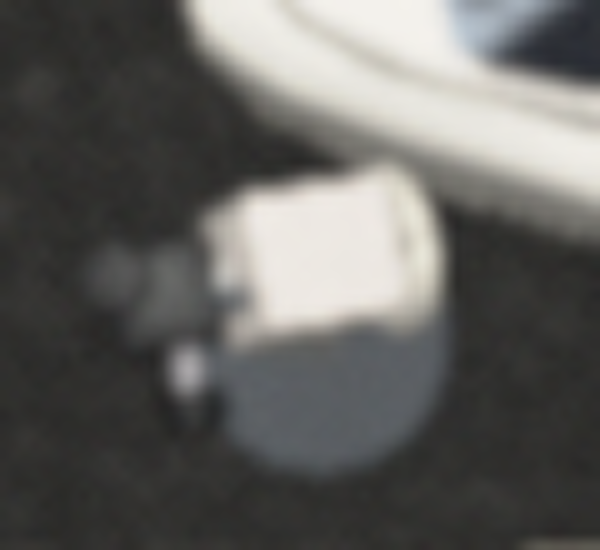

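View pics/c_s.png

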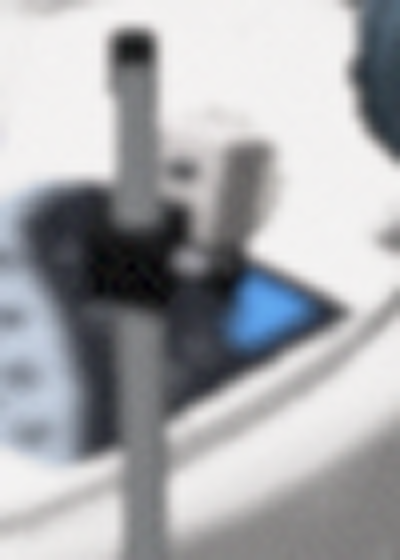

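```bash
python3 - <<'E'
from h import *
c=load("a")["top"]; d=load("a")["side"]
a=np.mean([read_camera("top")["img"].astype(float) for _ in range(4)],0); b=np.mean([read_camera("side")["img"].astype(float) for _ in range(4)],0)
np.savez("pics/avg0.npz",a=a,b=b)
def z(im,r,k,n):
    q=np.clip(im[r[0]:r[1],r[2]:r[3]],0,255).astype(np.uint8); cv2.imwrite(n,cv2.resize(q,None,fx=k,fy=k,interpolation=cv2.INTER_CUBIC)[:,:,::-1])
z(a,(165,228,378,430),10,"pics/d_car.png"); z(a,(188,225,230,280),14,"pics/d_head.png"); z(b,(180,235,275,320),10,"pics/d_heads.png")
E
```

```text
(no output)
```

View pics/d_car.png

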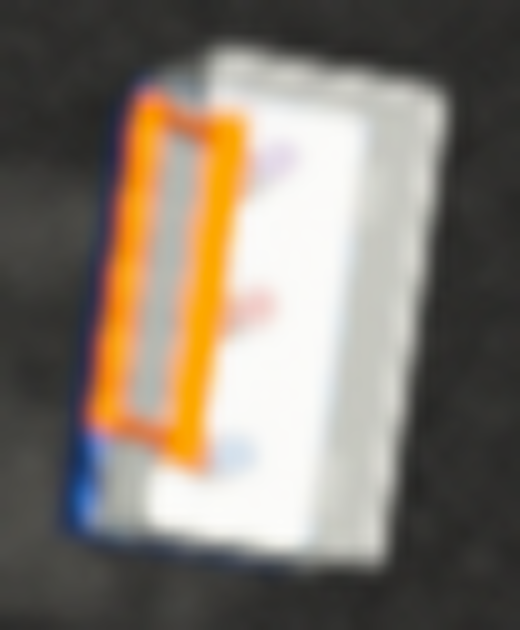

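View pics/d_head.png

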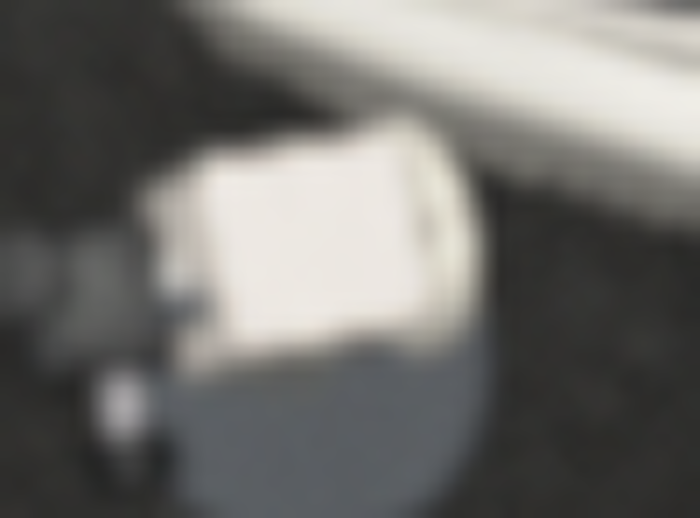

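View pics/d_heads.png

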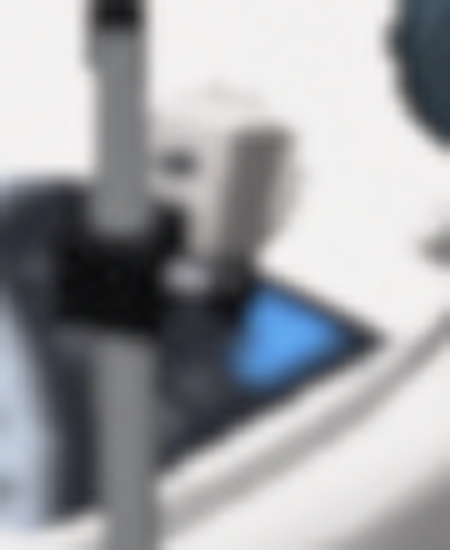

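Emit:
servo_tool(
  motion=[-0.12,0,0,0,0.2,-0.12,0,0,0,0.2,-0.12,0,0,0,0.2,-0.12,0,0,0,0.2,0,-0.0855,0.0754,0,0.2],
)

```text
clock: 1.12
position: [0.2113, 0.5747, 0.4524]
tcp_rot: [0.7, 0.106, 0.7, -0.098]
contact_force: [0.9, -0.8, -0.3]
finger_gap: 0.0345
```

Emit:
servo_tool(
  motion=[0,-0.0855,0.0754,0,0.2,0,-0.0855,0.0754,0,0.2,0,-0.0855,0.0754,0,0.2,0,-0.0855,0.0754,0,0.2,0,-0.0855,0.0754,0,0.2],
)

```text
clock: 1.75
position: [0.3317, 0.3085, 0.4471]
tcp_rot: [0.699, 0.105, 0.699, -0.104]
contact_force: [1.1, 0.7, 0.9]
finger_gap: 0.0341
```

Emit:
servo_tool(
  motion=[0,-0.0855,0.0754,0,0.2,0,-0.0855,0.0754,0,0.2,0,-0.0855,0.0754,0,0.2,0,-0.0855,0.0754,0,0.2,0,-0.0855,0.0754,0,0.2],
)

```text
clock: 2.38
position: [0.4495, 0.0492, 0.4473]
tcp_rot: [0.7, 0.104, 0.699, -0.104]
contact_force: [1.1, 0.4, 1.3]
finger_gap: 0.0345
```

Emit:
servo_tool(
  motion=[0,-0.106,0.0234,0,0.2,0,-0.106,0.0234,0,0.2,0,-0.106,0.0234,0,0.2,0,-0.106,0.0234,0,0.2,0,-0.106,0.0234,-0.05,0.2],
)

```text
clock: 3.0
position: [0.4281, -0.2146, 0.4472]
tcp_rot: [0.705, 0.055, 0.705, -0.055]
contact_force: [1.2, 0.5, -0.3]
finger_gap: 0.0342
```

Emit:
servo_tool(
  motion=[0,-0.106,0.0234,0,0.2,0,-0.106,0.0234,0,0.2,0,0,0,0,0.2],
)

```text
clock: 3.38
position: [0.4332, -0.3252, 0.4463]
tcp_rot: [0.704, 0.058, 0.705, -0.06]
contact_force: [0.2, 1.4, -0.1]
finger_gap: 0.0344
```

```bash
python3 - <<'E'
from h import *
print(state()["position"],state()["q"].round(2))
c=read_camera("top");d=read_camera("side")
a=np.mean([c["img"].astype(float)]+[read_camera("top")["img"].astype(float) for _ in range(3)],0); b=np.mean([d["img"].astype(float)]+[read_camera("side")["img"].astype(float) for _ in range(3)],0)
np.savez("pics/avg1.npz",a=a,b=b)
cv2.imwrite("pics/e_side.png",b[:,:,::-1])
def z(im,r,k,n):
    q=np.clip(im[r[0]:r[1],r[2]:r[3]],0,255).astype(np.uint8); cv2.imwrite(n,cv2.resize(q,None,fx=k,fy=k,interpolation=cv2.INTER_CUBIC)[:,:,::-1])
z(a,(165,228,378,430),10,"pics/e_car.png"); z(b,(145,220,335,425),8,"pics/e_cars.png")
E
```

```text
[ 0.43318161 -0.3252236   0.44634092] [-0.18  0.25  0.95  1.5  -0.2   1.49  2.17][ WARN:0@4.176] global loadsave.cpp:1063 imwrite_ Unsupported depth image for selected encoder is fallbacked to CV_8U.
```

View pics/e_side.png

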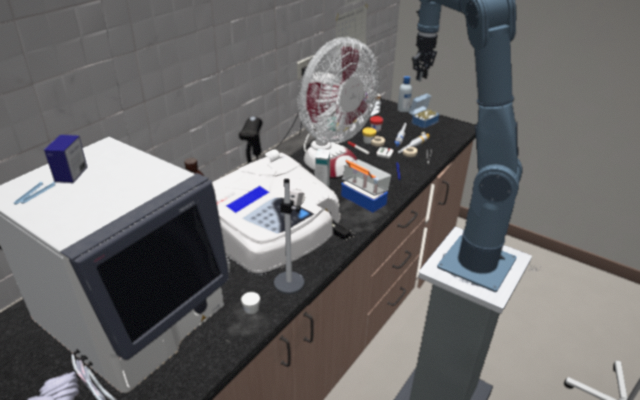

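View pics/e_cars.png

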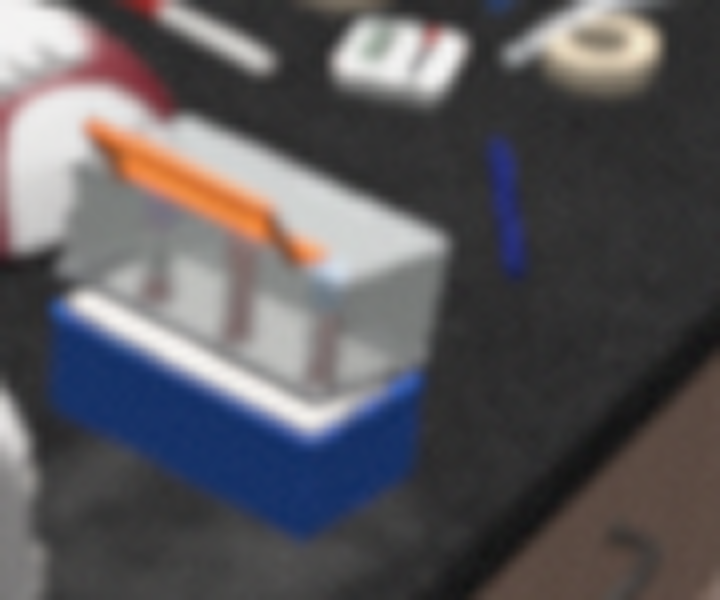

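View pics/e_car.png

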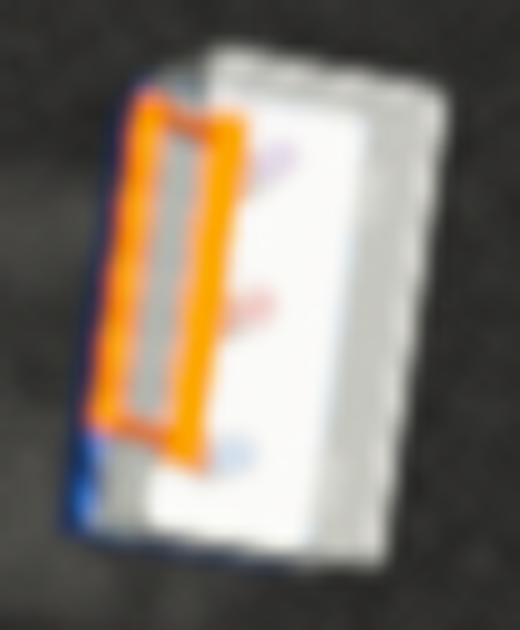

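```bash
python3 - <<'E'
from h import *
c=load("a")["top"]; d=load("a")["side"]
z=np.load("pics/avg1.npz"); a,b=z["a"],z["b"]
def Z(im,r,k,n):
    q=np.clip(im[r[0]:r[1],r[2]:r[3]],0,255).astype(np.uint8); cv2.imwrite(n,cv2.resize(q,None,fx=k,fy=k,interpolation=cv2.INTER_CUBIC)[:,:,::-1])
Z(b,(153,184,338,382),16,"pics/f.png")
P=lambda x,y,h:onplane(d,335+x/8,145+y/8,h)
for p in[(315,437,.07),(52,305,.07),(425,372,.07),(305,537,0),(55,412,0),(412,470,0)]: print("side",p,P(*p).round(4))
Q=lambda x,y,h:onplane(c,378+x/10,165+y/10,h)
for p in[(80,535,.07),(65,530,0),(140,80,.07)]: print("top",p,Q(*p).round(4))
E
```

```text
side (315, 437, 0.07) [ 0.4437 -0.0362  0.07  ]
side (52, 305, 0.07) [ 0.6115 -0.0614  0.07  ]
side (425, 372, 0.07) [ 0.4288 -0.119   0.07  ]
side (305, 537, 0) [ 0.4513 -0.05    0.    ]
side (55, 412, 0) [ 0.6124 -0.0707  0.    ]
side (412, 470, 0) [ 0.4371 -0.1336  0.    ]
top (80, 535, 0.07) [ 0.4428 -0.0424  0.07  ]
top (65, 530, 0) [ 0.4473 -0.0476  0.    ]
top (140, 80, 0.07) [ 0.6131 -0.0691  0.07  ]
```

View pics/f.png

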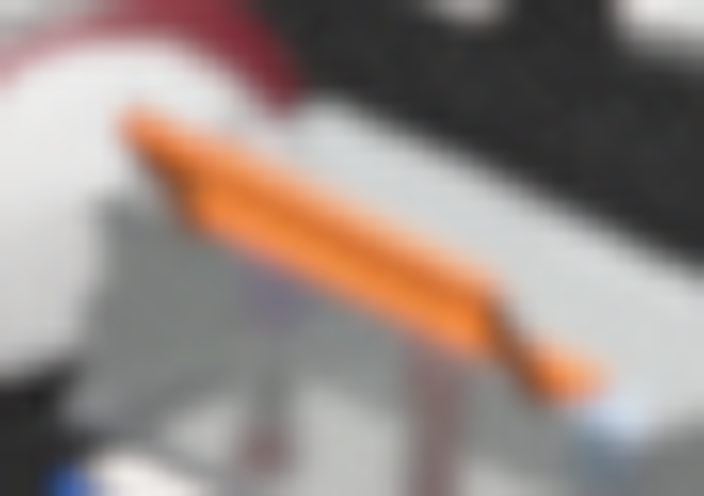

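```bash
python3 - <<'E'
from h import *
c=load("a")["top"]; d=load("a")["side"]
T=lambda t,s:tri(ray(c,378+t[0]/10,165+t[1]/10),ray(d,338+s[0]/16,153+s[1]/16))
print("bar mid",T((127,262),(310,203)))
print("bar ends",T((150,95),(125,120)),T((104,428),(495,290)))
print("strip ends",T((228,120),(195,210)),T((190,460),(590,385)))
h=np.array([.5177,-.14,.07]); x=np.array([-.1435,-.9896,0])
for th in(0,.1,.2,.3):
    X=-.118*np.cos(th)+.102*np.sin(th); Zz=.118*np.sin(th)+.102*np.cos(th)
    P=h+X*x+[0,0,Zz]; u=proj(c,P);v=proj(d,P); print(th,P.round(4),((np.array(u)-[378,165])*10).round(),((np.array(v)-[338,153])*16).round())
print("blue top",onplane(c,378+23.5,165+45.5,.133))
E
```

```text
bar mid (array([ 0.53262828, -0.04262737,  0.18711232]), np.float64(0.0003982982501687934))
bar ends (array([ 0.59113633, -0.05236607,  0.1856096 ]), np.float64(0.00025360094756219585)) (array([ 0.47538689, -0.03297062,  0.18783476]), np.float64(0.00030918171296901234))
strip ends (array([ 0.58872945, -0.08663483,  0.14521357]), np.float64(0.002506012645030864)) (array([ 0.46669287, -0.06979337,  0.14695696]), np.float64(0.0015119584866241968))
0 [ 0.5346 -0.0232  0.172 ] [ 65. 262.] [256. 288.]
0.1 [ 0.5331 -0.0339  0.1833] [100. 263.] [287. 231.]
0.2 [ 0.5314 -0.0456  0.1934] [139. 264.] [322. 177.]
0.3 [ 0.5296 -0.0583  0.2023] [180. 266.] [358. 125.]
blue top [ 0.46838014 -0.08900448  0.133     ]
```

Emit:
servo_tool(
  motion=[0.05,0.0987,0.0172,0,0.2,0.05,0.0987,0.0172,0,0.2,0.05,0.0987,0.0172,0,0.2,0.06,0.0987,0.0172,0,0.2,0.06,0.0987,0.0172,0,0.2],
)

```text
clock: 4.4
position: [0.517, -0.0815, 0.3114]
tcp_rot: [0.705, 0.056, 0.705, -0.055]
contact_force: [0.7, 0.4, 0.7]
finger_gap: 0.0339
```

Emit:
servo_tool(
  motion=[0.06,0.0987,0.0172,0,0.2,0,0,0,0,0.2],
)

```text
clock: 4.65
position: [0.5322, -0.0307, 0.2794]
tcp_rot: [0.703, 0.053, 0.707, -0.052]
contact_force: [0.1, -0.4, -0.8]
finger_gap: 0.0341
```

```bash
cat > st.py <<'E'
from h import *
import sys
s=state(); M=rot(s["tcp_rot"]).as_matrix()
print("t",s["clock"].round(2),"pos",s["position"].round(4),"q",s["q"].round(2),"F",s["contact_force"].round(1),"gap",s["finger_gap"].round(4)); print("y",M[:,1].round(3),"z",M[:,2].round(3),"x",M[:,0].round(3))
if len(sys.argv)>3:
    g=np.array([float(v) for v in sys.argv[1:4]]); print("delta tool norm",(M.T@(g-s["position"])/.5).round(4))
E
python3 st.py .5325 -.0415 .172
```

```text
Traceback (most recent call last):
  File "st.py", line 4, in <module>
    print("t",s["clock"].round(2),"pos",s["position"].round(4),"q",s["q"].round(2),"F",s["contact_force"].round(1),"gap",s["finger_gap"].round(4)); print("y",M[:,1].round(3),"z",M[:,2].round(3),"x",M[:,0].round(3))
              ^^^^^^^^^^^^^^^^
AttributeError: 'float' object has no attribute 'round'
```

```bash
sed -i 's/s\["clock"\].round(2)/round(s["clock"],2)/; s/s\["finger_gap"\].round(4)/round(float(s["finger_gap"]),4)/' st.py; sed -i 's/s=state();/s={k:(np.array(v) if k not in("clock","finger_gap") else v) for k,v in state().items()};/' st.py
python3 st.py .5325 -.0415 .172
```

```text
t 4.65 pos [ 0.5322 -0.0307  0.2794] q [-0.64  0.32  0.77  1.79 -0.25  1.13  1.64] F [ 0.1 -0.4 -0.8] gap 0.0341
y [0.149 0.989 0.001] z [ 0.989 -0.149 -0.005] x [-0.005  0.001 -1.   ]
delta tool norm [ 0.2149 -0.0213  0.0048]
```

Emit:
servo_tool(
  motion=[0.06,-0.0213,0.005,0,0.2,0.06,0,0,0,0.2,0.055,0,0,0,0.2,0.04,0,0,0,0.3,0,0,0,0,0.4],
)

```text
clock: 5.28
position: [0.5326, -0.0477, 0.1739]
tcp_rot: [0.704, 0.056, 0.706, -0.056]
contact_force: [-0.3, -0.5, -0.1]
finger_gap: 0.0256
```

```bash
python3 - <<'E'
from h import *
cs=snap("g")
t=cv2.resize(cs["top"]["img"][150:235,350:440],None,fx=6,fy=6,interpolation=cv2.INTER_CUBIC); s=cv2.resize(cs["side"]["img"][110:220,320:430],None,fx=5,fy=5,interpolation=cv2.INTER_CUBIC)
H=max(t.shape[0],s.shape[0]); o=np.zeros((H,t.shape[1]+s.shape[1],3),np.uint8); o[:t.shape[0],:t.shape[1]]=t;o[:s.shape[0],t.shape[1]:]=s
o=cv2.resize(o,None,fx=.72,fy=.72)
cv2.imwrite("pics/g.png",o[:,:,::-1])
E
python3 st.py
```

```text
t 5.38 pos [ 0.5341 -0.0479  0.1754] q [-0.54  0.46  0.71  1.9  -0.37  0.92  1.76] F [-0.1 -0.5  0.4] gap 0.0252
y [0.158 0.987 0.001] z [ 0.987 -0.158  0.001] x [ 0.001  0.    -1.   ]
```

View pics/g.png

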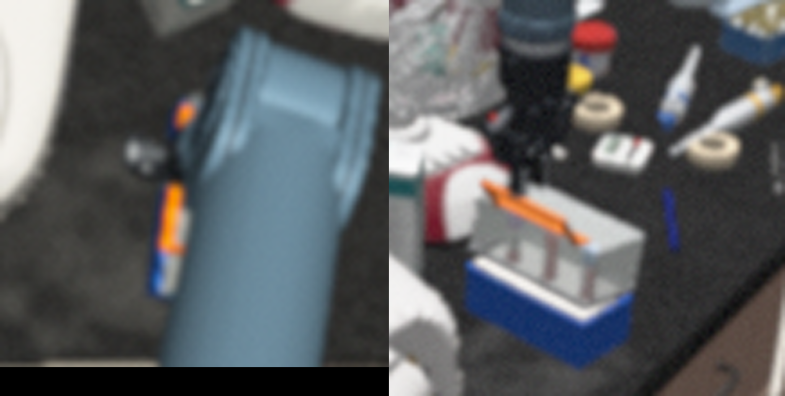

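```bash
python3 - <<'E'
from h import *
d=load("g")["side"]
s=cv2.resize(d["img"][125:190,335:395],None,fx=9,fy=9,interpolation=cv2.INTER_CUBIC)
s=np.clip(s.astype(float)*1.6,0,255).astype(np.uint8)
cv2.imwrite("pics/g2.png",s[:,:,::-1])
p=np.array([.5341,-.0479,.1754]);y=np.array([.158,.987,0])
for k in(0,.0125,.027,-.0125,-.027): 
  for z in (0,.03): print(k,z,(np.array(proj(d,p+k*y+[0,0,z]))-[335,125])*9)
E
```

```text
0 0 [202.90195999 383.98488976]
0 0.03 [206.90354738 322.5629051 ]
0.0125 0 [183.72770247 394.34515823]
0.0125 0.03 [187.58150587 332.7715379 ]
0.027 0 [161.29845107 406.46492807]
0.027 0.03 [164.97751787 344.71517597]
-0.0125 0 [221.92848805 373.70503311]
-0.0125 0.03 [226.07526699 312.43448648]
-0.027 0 [243.81619618 361.88003542]
-0.027 0.03 [248.1282077 300.7848965]
```

View pics/g2.png

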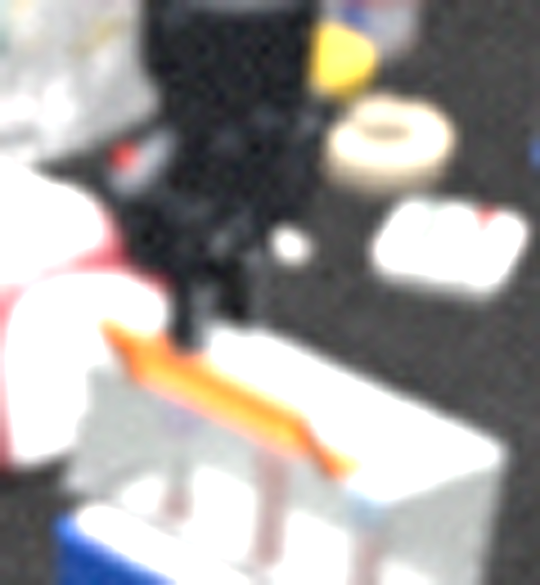

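```bash
python3 - <<'E'
from h import *
d=load("g")["side"]
p=np.array([.5341,-.0479,.1754]);y=np.array([.158,.987,0]);x=np.array([.987,-.158,0])
b=np.mean([read_camera("side")["img"].astype(float) for _ in range(3)],0)
s=cv2.resize(np.clip(b[145:180,338:378]*1.8,0,255).astype(np.uint8),None,fx=18,fy=18,interpolation=cv2.INTER_CUBIC)
for k in(.0125,.027,-.0125,-.027):
  q=[tuple(int(v) for v in (np.array(proj(d,p+k*y+[0,0,z]))-[338,145]+.5)*18) for z in(0,.01,.02,.04)]
  for a in q: cv2.circle(s,a,3,(0,255,0) if k>0 else (255,0,255),-1)
cv2.imwrite("pics/g3.png",s[:,:,::-1])
E
```

```text
(no output)
```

View pics/g3.png

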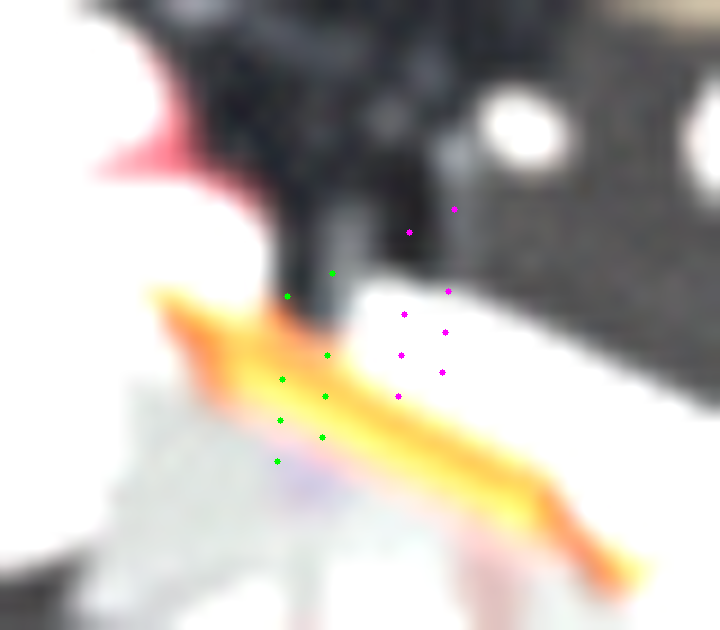

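```bash
python3 - <<'E'
from h import *
d=load("a")["side"]
p=np.array([.189,.621,.206]);y=np.array([.291,.957,0])
s=cv2.resize(np.clip(d["img"][235:315,300:375]*1.0*1.8,0,255).astype(np.uint8),None,fx=7,fy=7,interpolation=cv2.INTER_CUBIC)
for k in(.0425,.057,-.0425,-.057):
  q=[tuple(int(v) for v in (np.array(proj(d,p+k*y+[0,0,z]))-[300,235]+.5)*7) for z in(0,.013,.032,.07)]
  for a in q: cv2.circle(s,a,3,(0,255,0) if k>0 else (255,0,255),-1)
cv2.imwrite("pics/g4.png",s[:,:,::-1])
E
```

```text
(no output)
```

View pics/g4.png

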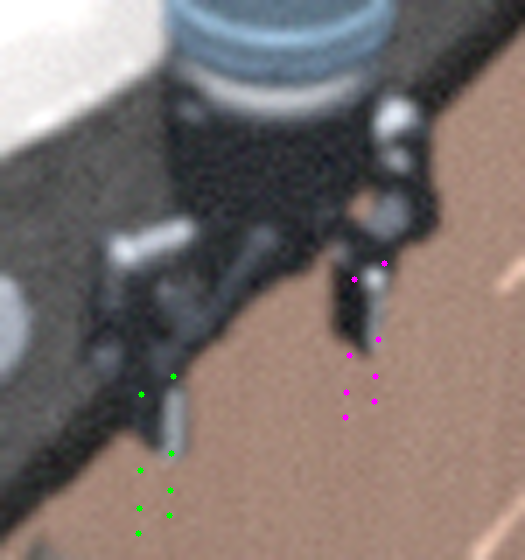

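Emit:
servo_tool(
  motion=[0,0.01,0,0,0.4,0.012,0,0,0,0.4,0.012,0,0,0,0.4,0.012,0,0,0,0.4,0,0,0,0,0.4],
)

```text
clock: 6.15
position: [0.5338, -0.0426, 0.1557]
tcp_rot: [0.704, 0.056, 0.705, -0.056]
contact_force: [-0.1, 0.1, 0.5]
finger_gap: 0.0257
```

```bash
cat > look.py <<'E'
from h import *
import sys
tag=sys.argv[1]; r=[int(v) for v in sys.argv[2:6]]; k=int(sys.argv[6]); n=sys.argv[7] if len(sys.argv)>7 else "side"; g=float(sys.argv[8]) if len(sys.argv)>8 else 1.5
c=read_camera(n); b=np.mean([c["img"].astype(float),read_camera(n)["img"].astype(float)],0)
import pickle; c["img"]=b; pickle.dump(c,open(f"pics/{tag}.pkl","wb"))
s=cv2.resize(np.clip(b[r[0]:r[1],r[2]:r[3]]*g,0,255).astype(np.uint8),None,fx=k,fy=k,interpolation=cv2.INTER_CUBIC)
cv2.imwrite(f"pics/{tag}.png",s[:,:,::-1])
E
python3 st.py; python3 look.py h1 140 185 335 380 14
```

```text
t 6.15 pos [ 0.5338 -0.0426  0.1557] q [-0.53  0.49  0.69  1.92 -0.4   0.88  1.77] F [-0.1  0.1  0.5] gap 0.0257
y [ 0.158  0.987 -0.   ] z [ 0.987 -0.158 -0.002] x [-0.001  0.    -1.   ]
```

View pics/h1.png

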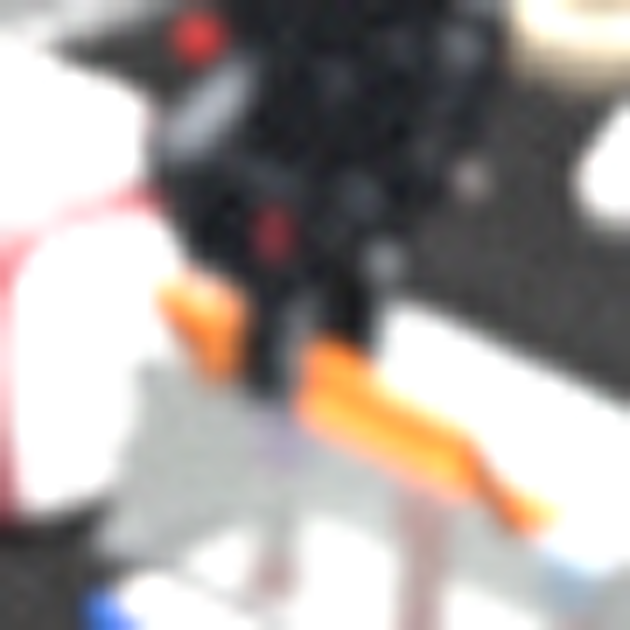

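```bash
python3 - <<'E'
import numpy as np
th=np.linspace(.15,2.0,21)
X=-.118*np.cos(th)+.102*np.sin(th); Z=.118*np.sin(th)+.102*np.cos(th)
for i in range(20): print(round(th[i+1],3),round(-(Z[i+1]-Z[i])/.5,4),round(-(X[i+1]-X[i])/.5,4),"Zb",round(Z[i+1]+.07,3), "y",round(-.14-.9896*X[i+1],3))
E
```

```text
0.242 -0.0177 -0.0228 Zb 0.197 y -0.051
0.335 -0.0155 -0.0243 Zb 0.205 y -0.063
0.428 -0.0132 -0.0256 Zb 0.212 y -0.076
0.52 -0.0108 -0.0267 Zb 0.217 y -0.089
0.612 -0.0083 -0.0276 Zb 0.221 y -0.102
0.705 -0.0057 -0.0283 Zb 0.224 y -0.116
0.798 -0.0031 -0.0287 Zb 0.226 y -0.131
0.89 -0.0004 -0.0288 Zb 0.226 y -0.145
0.982 0.0023 -0.0288 Zb 0.225 y -0.159
1.075 0.0049 -0.0284 Zb 0.222 y -0.173
1.168 0.0075 -0.0279 Zb 0.219 y -0.187
1.26 0.01 -0.027 Zb 0.214 y -0.2
1.352 0.0125 -0.026 Zb 0.207 y -0.213
1.445 0.0148 -0.0247 Zb 0.2 y -0.225
1.537 0.0171 -0.0233 Zb 0.191 y -0.237
1.63 0.0191 -0.0216 Zb 0.182 y -0.248
1.722 0.0211 -0.0197 Zb 0.171 y -0.257
1.815 0.0228 -0.0177 Zb 0.16 y -0.266
1.908 0.0243 -0.0155 Zb 0.148 y -0.274
2.0 0.0257 -0.0132 Zb 0.135 y -0.28
```

Emit:
servo_tool(
  motion=[0,0,0,0,0.55,-0.018,-0.023,0,0,0.55,-0.0155,-0.0243,0,0,0.55,-0.013,-0.0256,0,0,0.55,-0.011,-0.0267,0,0,0.55],
)

```text
clock: 6.88
position: [0.5268, -0.0929, 0.186]
tcp_rot: [0.705, 0.056, 0.704, -0.056]
contact_force: [1.4, 2.6, 1.8]
finger_gap: 0.019
```

Emit:
servo_tool(
  motion=[-0.008,-0.0276,0,0,0.55,-0.006,-0.0283,0,0,0.55,-0.003,-0.0287,0,0,0.55,0,-0.0288,0,0,0.55,0,0,0,0,0.55],
)

```text
clock: 7.5
position: [0.5167, -0.1497, 0.1934]
tcp_rot: [0.705, 0.057, 0.705, -0.057]
contact_force: [0.8, -0.0, 1.1]
finger_gap: 0.0189
```

```bash
python3 st.py; python3 look.py h2 120 210 325 415 7
```

```text
t 7.5 pos [ 0.5167 -0.1497  0.1934] q [-0.37  0.44  0.74  1.88 -0.36  0.96  1.94] F [ 0.8 -0.   1.1] gap 0.0189
y [ 0.16   0.987 -0.001] z [ 0.987 -0.16  -0.001] x [-0.001 -0.001 -1.   ]
```

View pics/h2.png

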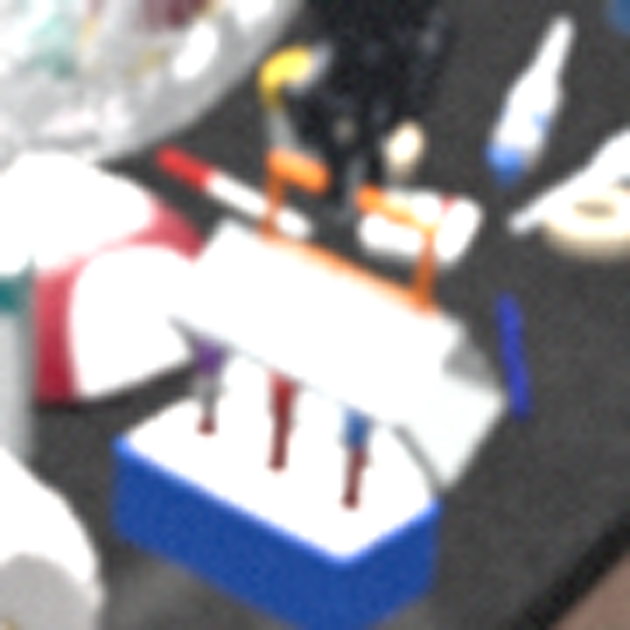

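Emit:
servo_tool(
  motion=[0.002,-0.0288,0,0,0.55,0.005,-0.0284,0,0,0.55,0.0075,-0.0279,0,0,0.55,0.01,-0.027,0,0,0.55,0.0125,-0.026,0,0,0.55],
)

```text
clock: 8.22
position: [0.5064, -0.2171, 0.1747]
tcp_rot: [0.705, 0.056, 0.705, -0.056]
contact_force: [0.3, 1.9, 0.5]
finger_gap: 0.0192
```

Emit:
servo_tool(
  motion=[0.015,-0.0247,0,0,0.55,0.017,-0.0233,0,0,0.55,0.019,-0.0216,0,0,0.55,0.021,-0.0197,0,0,0.55,0,0,0,0,0.55],
)

```text
clock: 8.85
position: [0.4986, -0.2608, 0.1381]
tcp_rot: [0.704, 0.057, 0.706, -0.056]
contact_force: [-0.1, 0.2, 0.7]
finger_gap: 0.0193
```

Emit:
servo_tool(
  motion=[0.0228,-0.0177,0,0,0.55,0.0243,-0.0155,0,0,0.55,0.022,-0.0132,0,0,0.55,0,-0.004,0,0,0.55,0,0,0,0,0.55],
)

```text
clock: 9.48
position: [0.4949, -0.2835, 0.1037]
tcp_rot: [0.704, 0.057, 0.706, -0.055]
contact_force: [0.2, 4.5, -2.9]
finger_gap: 0.0195
```

```bash
python3 st.py; python3 look.py h3 120 210 325 425 7
```

```text
t 9.47 pos [ 0.4949 -0.2835  0.1037] q [-0.02  0.62  0.64  1.86 -0.49  0.83  2.28] F [ 0.2  4.5 -2.9] gap 0.0195
y [0.157 0.988 0.002] z [ 0.988 -0.157 -0.003] x [-0.002  0.003 -1.   ]
```

View pics/h3.png

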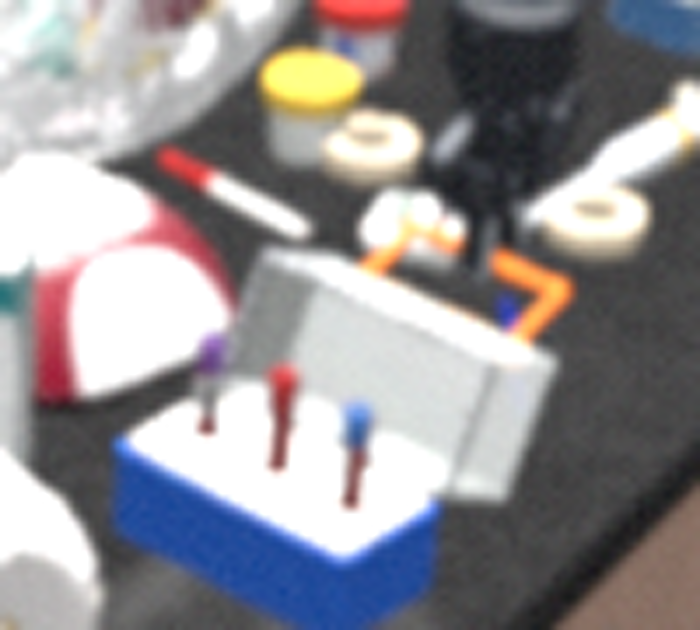

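Emit:
servo_tool(
  motion=[0.006,-0.006,0,0,0.55,0.004,-0.004,0,0,0.55,0,0,0,0,0.55],
)

```text
clock: 9.95
position: [0.4966, -0.284, 0.0999]
tcp_rot: [0.705, 0.058, 0.705, -0.052]
contact_force: [0.6, 16.6, 8.0]
finger_gap: 0.0191
```

```bash
python3 st.py; python3 look.py h4 120 210 325 425 7; python3 - <<'E'
from h import *
d=load("a")["side"]
h=np.array([.5177,-.14,.07]); x=np.array([-.1435,-.9896,0]); y=np.array([.9896,-.1435,0])
for th in(1.7,1.8,1.9,2.0):
    X=-.118*np.cos(th)+.102*np.sin(th); Zz=.118*np.sin(th)+.102*np.cos(th)
    print(th,[((np.array(proj(d,h+X*x+k*y+[0,0,Zz]))-[325,120]+.5)*7).round() for k in(.055,0,-.055)])
E
```

```text
t 9.95 pos [ 0.4966 -0.284   0.0999] q [-0.01  0.63  0.63  1.85 -0.5   0.83  2.29] F [ 0.6 16.6  8. ] gap 0.0191
y [0.154 0.988 0.009] z [ 0.988 -0.154 -0.001] x [ 0.001  0.009 -1.   ]
1.7 [array([391., 182.]), array([465., 213.]), array([542., 245.])]
1.8 [array([399., 194.]), array([473., 226.]), array([550., 258.])]
1.9 [array([406., 209.]), array([480., 240.]), array([556., 273.])]
2.0 [array([411., 225.]), array([485., 257.]), array([560., 289.])]
```

View pics/h4.png

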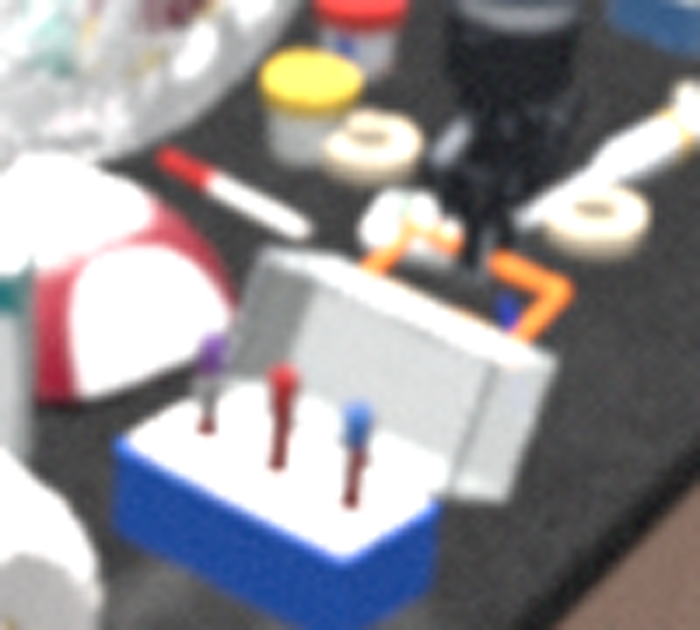

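Emit:
servo_tool(
  motion=[0,0.01,0,0,0.5,0,0.004,0,0,0.4,-0.06,0,0,0,0.4,-0.1,0,0,0,0.3,-0.1,0,0,0,0.2],
)

```text
clock: 10.68
position: [0.4953, -0.2844, 0.2312]
tcp_rot: [0.705, 0.056, 0.705, -0.057]
contact_force: [0.8, 0.6, -0.3]
finger_gap: 0.0342
```

Emit:
servo_tool(
  motion=[-0.1,0,0,0.0555,0.1,-0.1,0,0,0.0555,0.1,0,0,0,0.0555,0.1,0,0,0,0.0555,0.1,0,0,0,0.0555,0.1],
)

```text
clock: 11.3
position: [0.4955, -0.2844, 0.3301]
tcp_rot: [0.614, 0.35, 0.614, -0.351]
contact_force: [0.1, -0.7, -0.4]
finger_gap: 0.0389
```

Emit:
servo_tool(
  motion=[0,0,0,0.0555,0.1,0,0,0,0.0555,0.1,0,0,0,0.0555,0.1,0,0,0,0.0555,0.1,0,0,0,0,0.1],
)

```text
clock: 11.92
position: [0.4955, -0.284, 0.3297]
tcp_rot: [-0.46, -0.537, -0.459, 0.538]
contact_force: [0.3, -0.1, 0.2]
finger_gap: 0.0386
```

```bash
python3 st.py; python3 look.py i_t 150 235 350 450 7 top 1; python3 look.py i_s 120 210 325 425 7 side 1
```

```text
t 11.93 pos [ 0.4955 -0.284   0.3297] q [-0.37  0.51  1.19  1.64 -0.48  1.32  0.74] F [ 0.3 -0.1  0.2] gap 0.0386
y [ 0.988 -0.156 -0.   ] z [-0.156 -0.988  0.002] x [-0.    -0.001 -1.   ]
```

View pics/i_t.png

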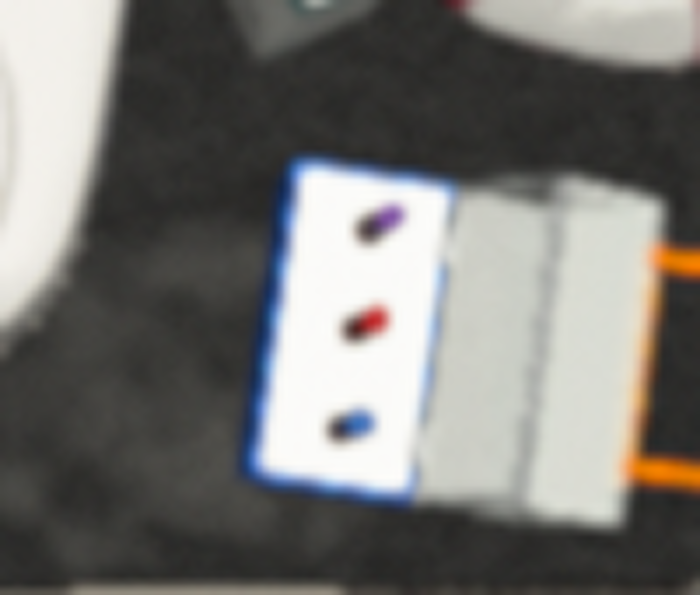

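View pics/i_s.png

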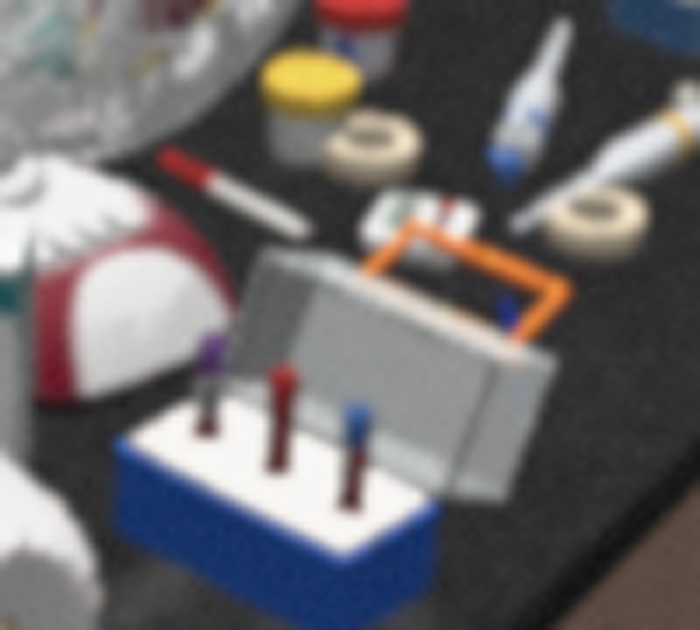

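```bash
python3 - <<'E'
from h import *
import pickle
t=pickle.load(open("pics/i_t.pkl","rb")); s=pickle.load(open("pics/i_s.pkl","rb"))
def cent(c,r,col):
    im=c["img"][r[0]:r[1],r[2]:r[3]]; R_,G,B=im[...,0],im[...,1],im[...,2]
    w={"b":np.clip(B-np.maximum(R_,0)-40,0,None),"r":np.clip(R_-np.maximum(G,B)-50,0,None),"p":np.clip(np.minimum(R_,B)-G-20,0,None)}[col]
    y,x=np.mgrid[r[0]:r[1],r[2]:r[3]]; print(col,"mass",(w>0).sum()); return (w*x).sum()/w.sum(),(w*y).sum()/w.sum()
rt={"b":(204,217,395,406),"r":(190,202,397,408),"p":(176,188,400,411)}
rs={"b":(174,187,371,382),"r":(170,183,362,372),"p":(165,178,350,359)}
for k in "brp":
    a=cent(t,rt[k],k); b=cent(s,rs[k],k); print(k,np.round(a,2),np.round(b,2),tri(ray(t,*a),ray(s,*b)), onplane(t,*a,.125).round(4))
E
python3 st.py .4706 -.0898 .3
```

```text
b mass 12
b mass 15
b [400.8  210.03] [375.66 179.52] (array([ 0.47134185, -0.08753362,  0.12542215]), np.float64(0.001862034891187928)) [ 0.4706 -0.0881  0.125 ]
r mass 14
r mass 13
r [402.91 195.28] [365.04 174.01] (array([ 0.52455563, -0.09613157,  0.12718291]), np.float64(0.0021922639243632854)) [ 0.5238 -0.0971  0.125 ]
p mass 12
p mass 9
p [404.99 180.62] [354.69 169.73] (array([ 0.57828134, -0.10588936,  0.12323031]), np.float64(0.0024302568815876614)) [ 0.577  -0.1061  0.125 ]
t 12.12 pos [ 0.4958 -0.2833  0.3297] q [-0.37  0.51  1.19  1.64 -0.48  1.32  0.74] F [ 0.6 -0.2  0.1] gap 0.0382
y [ 0.988 -0.155  0.   ] z [-0.155 -0.988 -0.   ] x [ 0.  0. -1.]
delta tool norm [ 0.0594 -0.1096 -0.3746]
```

Emit:
servo_tool(
  motion=[0.04,-0.0275,-0.0945,0,0.1,0.06,-0.0275,-0.0945,0,0.1,0.06,-0.0275,-0.0945,0,0.1,0.06,-0.0275,-0.0945,0,0.1,0,0,0,0,0.1],
)

```text
clock: 12.75
position: [0.4696, -0.0833, 0.2175]
tcp_rot: [-0.46, -0.535, -0.463, 0.537]
contact_force: [0.3, -0.0, 0.4]
finger_gap: 0.0384
```

```bash
python3 st.py .471 -.0883 .098;  python3 look.py j_s 120 210 325 415 7 side 1.5
```

```text
t 12.75 pos [ 0.4696 -0.0833  0.2175] q [-0.84  0.44  1.19  2.01 -0.48  1.02  0.44] F [ 0.3 -0.   0.4] gap 0.0384
y [ 0.989 -0.148 -0.005] z [-0.148 -0.989 -0.002] x [-0.005  0.002 -1.   ]
delta tool norm [0.239  0.0055 0.01  ]
```

View pics/j_s.png

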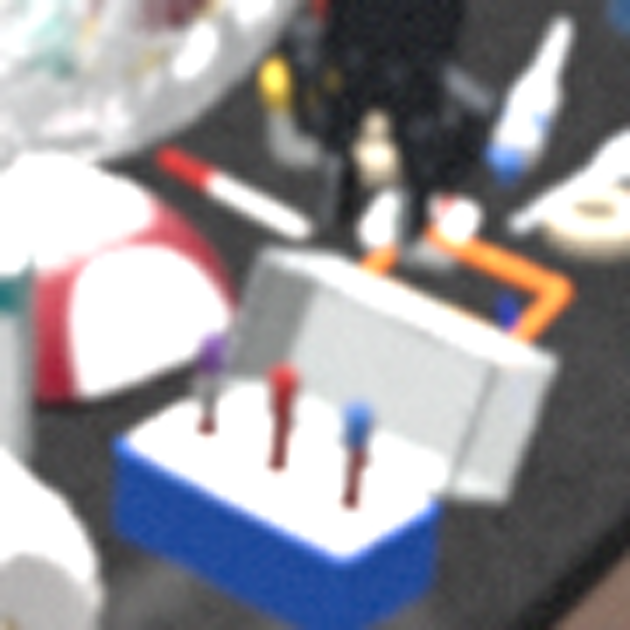

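Emit:
servo_tool(
  motion=[0.03,0.005,0.009,0,0.1,0.05,0,0,0,0.1,0.05,0,0,0,0.1,0.04,0,0,0,0.1,0,0,0,0,0.1],
)

```text
clock: 13.48
position: [0.4727, -0.0942, 0.1346]
tcp_rot: [-0.459, -0.538, -0.459, 0.538]
contact_force: [-0.1, -0.2, 0.8]
finger_gap: 0.0383
```

```bash
python3 st.py .471 -.0883 .098;  python3 look.py j_s2 140 210 335 405 9 side 1.5
```

```text
t 13.47 pos [ 0.4727 -0.0942  0.1346] q [-0.67  0.56  1.02  2.07 -0.64  0.86  0.56] F [-0.1 -0.2  0.8] gap 0.0383
y [ 0.987 -0.158 -0.001] z [-0.158 -0.987  0.   ] x [-0.001 -0.    -1.   ]
delta tool norm [ 0.0731 -0.0052 -0.0111]
```

View pics/j_s2.png

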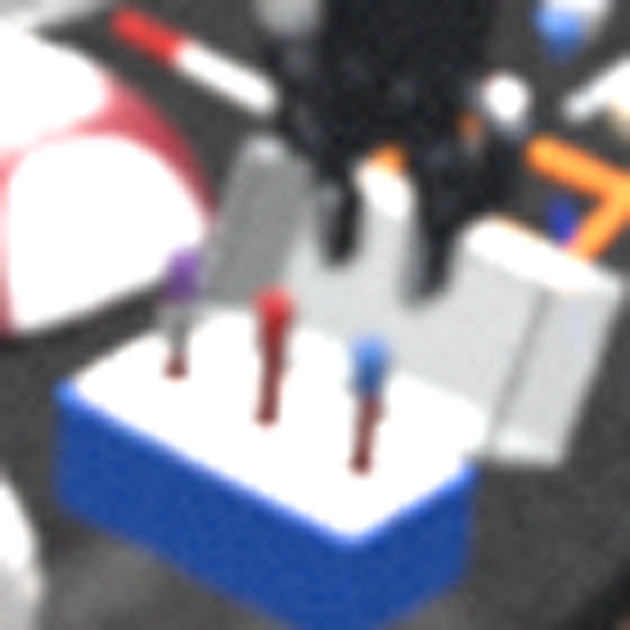

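```bash
python3 st.py .471 -.0883 .098; python3 - <<'E'
from h import *
d=load("a")["side"]
print((np.array(proj(d,[.4727,-.0942,.1346]))-[335,140]+.5)*9)
print((np.array(proj(d,[.4727,-.0942,.1566]))-[335,140]+.5)*9)
E
```

```text
t 13.57 pos [ 0.4737 -0.0939  0.1356] q [-0.67  0.56  1.02  2.07 -0.64  0.86  0.56] F [ 0.8 -0.2  0.6] gap 0.0386
y [ 0.987 -0.158  0.001] z [-0.158 -0.987  0.   ] x [ 0.001 -0.    -1.   ]
delta tool norm [ 0.0753 -0.0071 -0.0102]
[379.1807816  334.70300456]
[383.14222311 290.86353365]
```

Emit:
servo_tool(
  motion=[0,-0.006,-0.011,0,0.1,0.03,0,0,0,0.1,0.03,0,0,0,0.1,0.024,0,0,0,0.1,0,0,0,0,0.1],
)

```text
clock: 14.2
position: [0.4699, -0.0866, 0.0915]
tcp_rot: [-0.458, -0.537, -0.46, 0.538]
contact_force: [-0.7, -0.5, 1.0]
finger_gap: 0.0383
```

```bash
python3 st.py .471 -.0883 .093;  python3 look.py j_s3 140 210 335 405 9 side 1.5
```

```text
t 14.2 pos [ 0.4699 -0.0866  0.0915] q [-0.62  0.62  0.93  2.11 -0.72  0.78  0.62] F [-0.7 -0.5  1. ] gap 0.0383
y [ 0.988 -0.157 -0.002] z [-0.157 -0.988  0.   ] x [-0.002  0.    -1.   ]
delta tool norm [-0.0031  0.0028  0.0029]
```

View pics/j_s3.png

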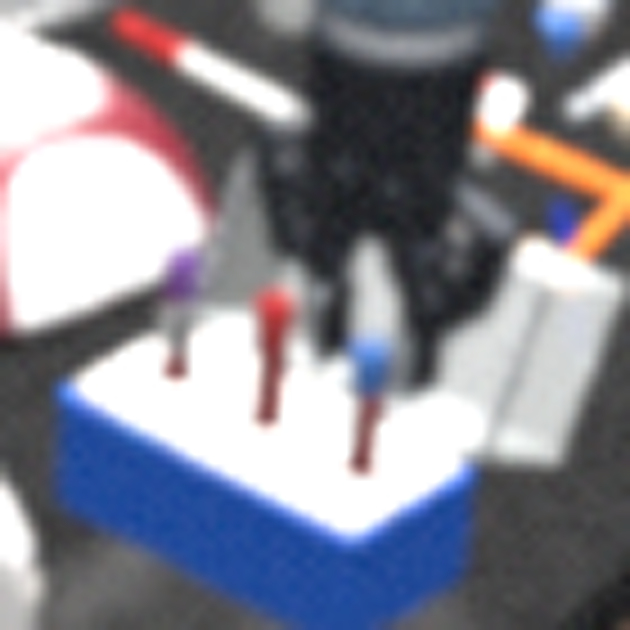

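Emit:
servo_tool(
  motion=[0,0,0,0,0.4,0,0,0,0,0.65,0,0,0,0,0.65,0,0,0,0,0.65,0,0,0,0,0.65],
)

```text
clock: 14.92
position: [0.4713, -0.0866, 0.093]
tcp_rot: [0.459, 0.538, 0.459, -0.537]
contact_force: [-0.0, 0.5, 6.3]
finger_gap: 0.0155
```

Emit:
servo_tool(
  motion=[-0.01,0,0,0,0.65,-0.01,0,0,0,0.65,-0.01,0,0,0,0.65,-0.01,0,0,0,0.65,0,0,0,0,0.65],
)

```text
clock: 15.55
position: [0.4711, -0.0865, 0.1129]
tcp_rot: [0.459, 0.538, 0.459, -0.537]
contact_force: [-0.0, -0.6, 0.1]
finger_gap: 0.0159
```

```bash
python3 st.py;  python3 look.py k_s 140 210 335 405 9 side 1.5
```

```text
t 15.55 pos [ 0.4711 -0.0865  0.1129] q [-0.66  0.59  0.98  2.1  -0.68  0.82  0.59] F [-0.  -0.6  0.1] gap 0.0159
y [ 0.988 -0.156  0.   ] z [-0.156 -0.988 -0.   ] x [ 0.001  0.    -1.   ]
```

View pics/k_s.png

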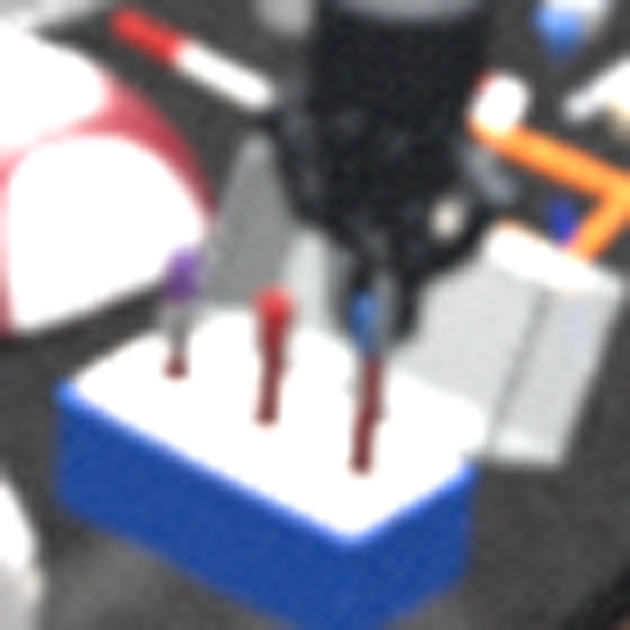

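Emit:
servo_tool(
  motion=[-0.03,0,0,0,0.65,-0.04,0,0,0,0.65,-0.04,0,0,0,0.65,0,0,0,0,0.65,0,0,0,0,0.65],
)

```text
clock: 16.27
position: [0.4706, -0.0863, 0.1674]
tcp_rot: [0.459, 0.538, 0.46, -0.538]
contact_force: [-0.2, 0.8, -0.4]
finger_gap: 0.0158
```

```bash
python3 st.py;  python3 look.py k_s2 140 210 335 405 9 side 1.5
```

```text
t 16.27 pos [ 0.4706 -0.0863  0.1674] q [-0.75  0.51  1.09  2.06 -0.57  0.92  0.5 ] F [-0.2  0.8 -0.4] gap 0.0158
y [ 0.988 -0.156 -0.001] z [-0.156 -0.988 -0.001] x [-0.     0.001 -1.   ]
```

View pics/k_s2.png

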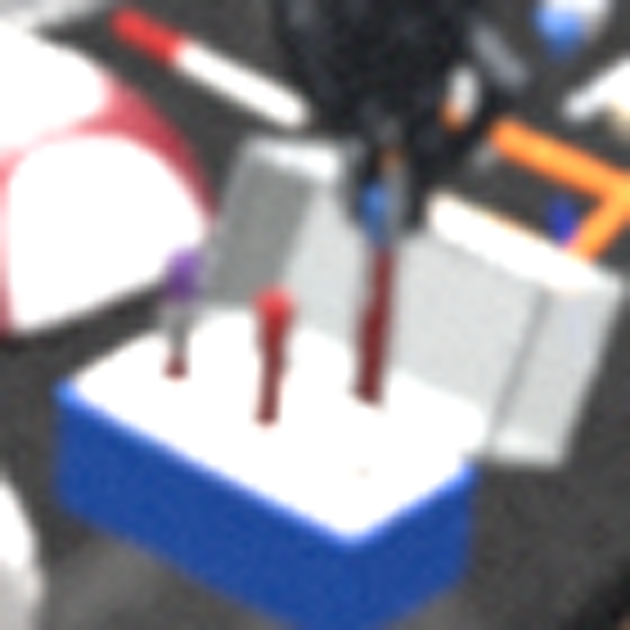

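Emit:
servo_tool(
  motion=[0,-0.01,-0.06,0,0.65,0,-0.01,-0.075,0,0.65,0,0,0,0,0.65,0.05,0,0,0,0.65,0.05,0,0,0,0.65],
)

```text
clock: 17.0
position: [0.4714, -0.019, 0.1168]
tcp_rot: [-0.459, -0.538, -0.459, 0.538]
contact_force: [0.9, 0.1, -0.3]
finger_gap: 0.0165
```

Emit:
servo_tool(
  motion=[0.014,0,0,0,0.65,0,0,0,0,0.65],
)

```text
clock: 17.25
position: [0.4713, -0.019, 0.1106]
tcp_rot: [-0.459, -0.538, -0.459, 0.538]
contact_force: [-0.6, -0.0, 0.2]
finger_gap: 0.0159
```

```bash
python3 st.py;  python3 look.py l_s 140 210 335 405 9 side 1.5
```

```text
t 17.25 pos [ 0.4713 -0.019   0.1106] q [-0.81  0.59  0.99  2.11 -0.69  0.81  0.46] F [-0.6 -0.   0.2] gap 0.0159
y [ 0.988 -0.157 -0.001] z [-0.157 -0.988  0.   ] x [-0.001 -0.    -1.   ]
```

View pics/l_s.png

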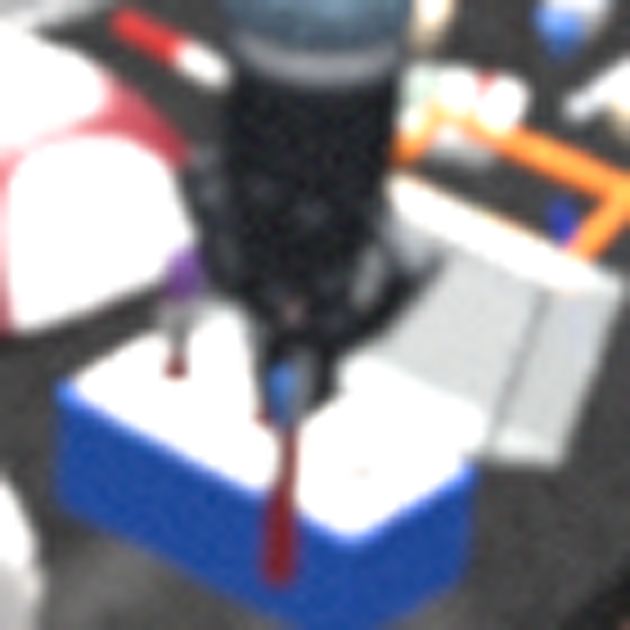

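Emit:
servo_tool(
  motion=[0,0,0.02,0,0.65,0,0,0.02,0,0.65,0,0,0.016,0,0.65,0,0,0.016,0,0.65,0,0,0,0,0.65],
)

```text
clock: 17.98
position: [0.4658, -0.0543, 0.1107]
tcp_rot: [0.459, 0.538, 0.459, -0.538]
contact_force: [0.4, 3.2, 1.7]
finger_gap: 0.0157
```

```bash
python3 st.py;  python3 look.py l_s2 140 210 335 405 9 side 1.5
```

```text
t 17.98 pos [ 0.4658 -0.0543  0.1107] q [-0.74  0.58  0.99  2.12 -0.69  0.8   0.53] F [0.4 3.2 1.7] gap 0.0157
y [ 0.988 -0.157 -0.   ] z [-0.157 -0.988 -0.001] x [ 0.     0.001 -1.   ]
```

View pics/l_s2.png

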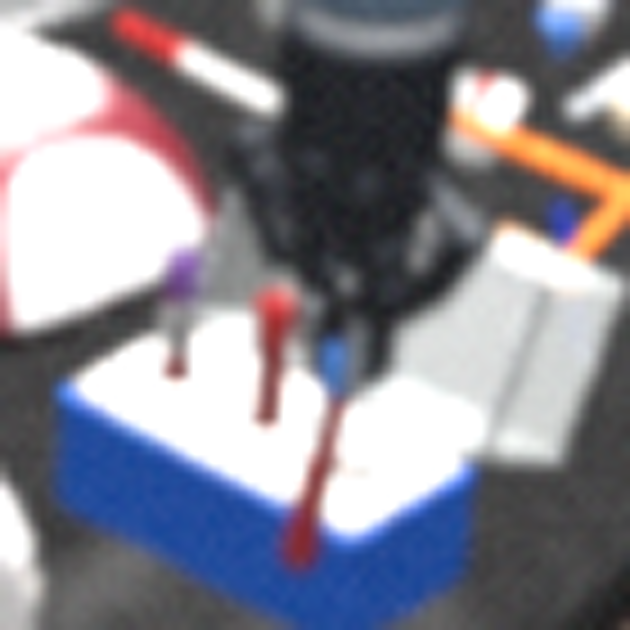

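Emit:
servo_tool(
  motion=[0,0,0.016,0,0.65,0,0,0.016,0,0.65,0,0,0.016,0,0.65,0,0,0,0,0.65],
)

```text
clock: 18.58
position: [0.4619, -0.079, 0.1108]
tcp_rot: [-0.459, -0.538, -0.459, 0.538]
contact_force: [-0.4, 1.4, 3.0]
finger_gap: 0.0159
```

```bash
python3 st.py;  python3 look.py l_s3 140 210 335 405 9 side 1.5;  python3 look.py l_t3 165 235 365 435 9 top 1
```

```text
t 18.57 pos [ 0.4619 -0.079   0.1108] q [-0.68  0.57  0.99  2.12 -0.68  0.8   0.58] F [-0.4  1.4  3. ] gap 0.0159
y [ 0.987 -0.158  0.   ] z [-0.158 -0.987  0.   ] x [ 0. -0. -1.]
```

View pics/l_s3.png

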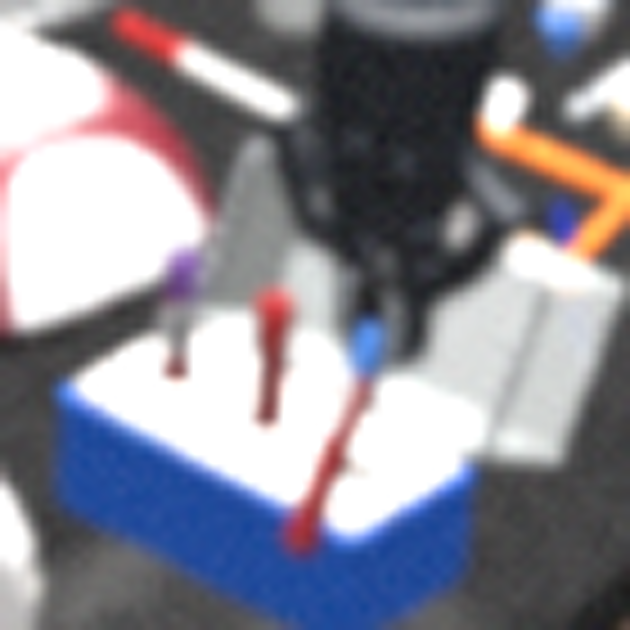

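View pics/l_t3.png

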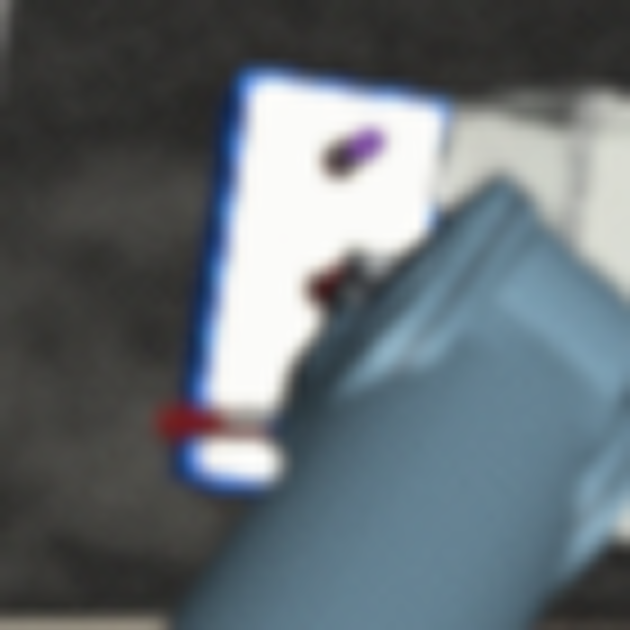

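```bash
cat > plane.py <<'E'
from h import *
def onpl(c,u,v,p,n):
    o,d=ray(c,u,v); return o+d*(np.dot(np.array(p)-o,n)/np.dot(d,n))
E
python3 - <<'E'
from plane import *
import pickle
d=pickle.load(open("pics/l_s3.pkl","rb")); p=np.array([.4619,-.079,.1108]); y=np.array([.987,-.158,0]); z=np.array([-.158,-.987,0])
for q in[(303,530),(335,455),(368,345),(372,325)]:
    P=onpl(d,335+q[0]/9-.45,140+q[1]/9-.45,p,y); print(q,P.round(4),"s",((P-p)@z).round(4))
E
```

```text
(303, 530) [ 0.4692 -0.0332  0.067 ] s -0.0464
(335, 455) [ 0.4663 -0.0512  0.0972] s -0.0281
(368, 345) [ 0.4637 -0.0677  0.1454] s -0.0115
(372, 325) [ 0.4635 -0.0692  0.1547] s -0.0099
```

Emit:
servo_tool(
  motion=[-0.02,0,-0.005,0,0.65,-0.06,0,0,0,0.65,-0.1,0,0,0,0.65,-0.1,0,0,0,0.65,-0.1,0,0,0,0.65],
)

```text
clock: 19.4
position: [0.4621, -0.0758, 0.3022]
tcp_rot: [-0.459, -0.537, -0.459, 0.538]
contact_force: [0.8, 1.6, 0.2]
finger_gap: 0.0156
```

```bash
python3 - <<'E'
from h import *
z=np.load("pics/avg1.npz"); a,b=z["a"],z["b"]
def Z(im,r,k,n,g=1):
    q=np.clip(im[r[0]:r[1],r[2]:r[3]]*g,0,255).astype(np.uint8); q=cv2.resize(q,None,fx=k,fy=k,interpolation=cv2.INTER_CUBIC)
    for i in range(0,r[3]-r[2],5): cv2.putText(q,str(r[2]+i),(i*k+k//2,10),0,.4,(255,0,0)); q[::6,i*k+k//2]=(255,0,0)
    for i in range(0,r[1]-r[0],5): cv2.putText(q,str(r[0]+i),(0,i*k+k//2),0,.4,(255,0,0)); q[i*k+k//2,::6]=(255,0,0)
    cv2.imwrite(n,q[:,:,::-1])
Z(a,(190,222,235,272),20,"pics/m_t.png"); Z(b,(182,214,283,315),18,"pics/m_s.png",1)
E
python3 st.py;  python3 look.py m_s2 110 210 335 435 7 side 1.5
```

```text
t 19.4 pos [ 0.4621 -0.0758  0.3022] q [-0.98  0.23  1.23  1.93 -0.23  1.15  0.18] F [0.8 1.6 0.2] gap 0.0156
y [ 0.988 -0.157 -0.001] z [-0.157 -0.988  0.002] x [-0.001 -0.002 -1.   ]
```

View pics/m_t.png

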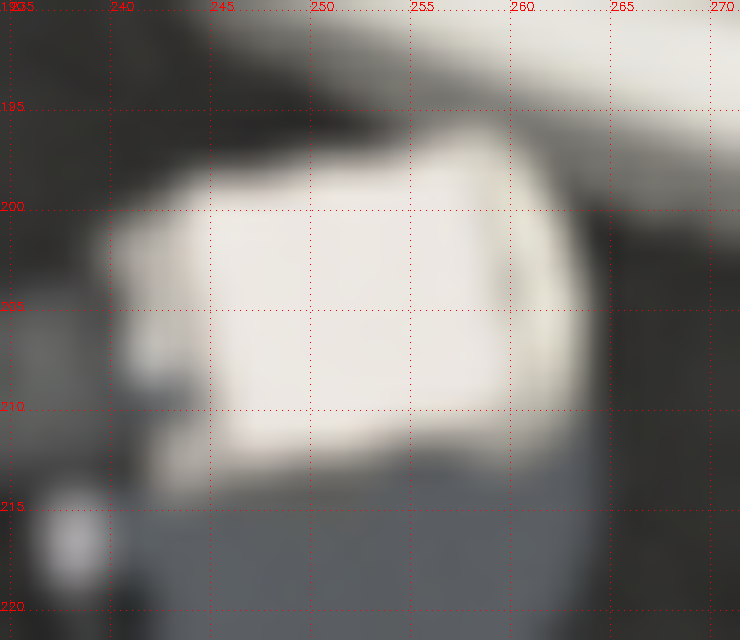

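View pics/m_s.png

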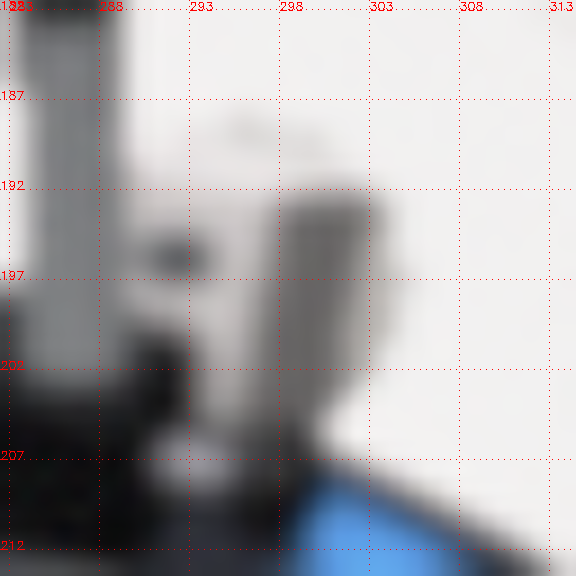

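View pics/m_s2.png

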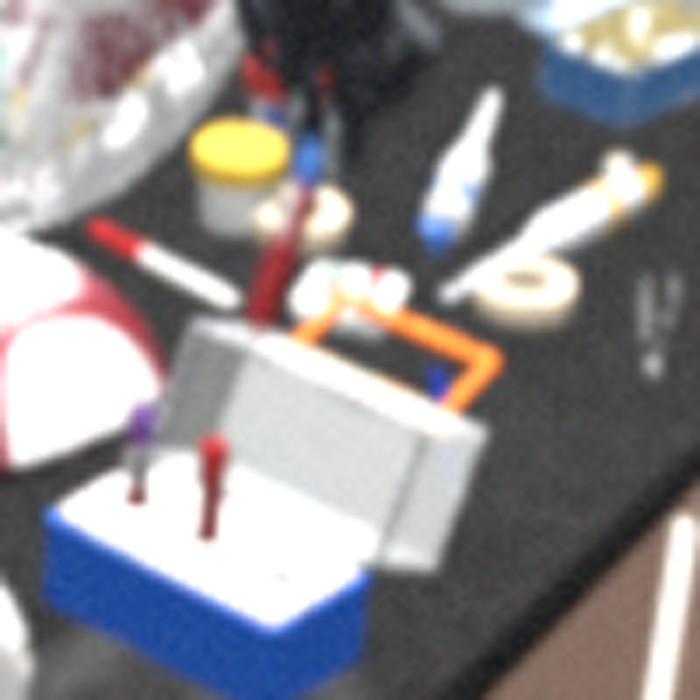

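```bash
python3 - <<'E'
from h import *
c=load("a")["top"]; d=load("a")["side"]
T=lambda t,s:tri(ray(c,*t),ray(d,*s))
A=T((246,212.3),(298,192.5)); B=T((259.3,210.7),(303.3,192.3)); print(A,B)
v=B[0]-A[0]; print(np.linalg.norm(v),np.degrees(np.arctan2(v[1],v[0])),np.degrees(np.arcsin(v[2]/np.linalg.norm(v))))
for z in(.28,.3,.32,.34):
  q=[onplane(c,*p,z) for p in((244.2,199),(246,212.3))]; w=q[1]-q[0]; print(z,"rear edge",q[0].round(3),q[1].round(3),np.linalg.norm(w),np.degrees(np.arctan2(w[1],w[0]))+0)
E
```

```text
(array([0.45661899, 0.43192684, 0.34246317]), np.float64(0.0007930119013597638)) (array([0.46346714, 0.39441266, 0.32071065]), np.float64(0.0017987301707347674))
0.04390196425057606 -79.65466818714448 -29.70136828692346
0.28 rear edge [0.504 0.449 0.28 ] [0.46  0.443 0.28 ] 0.04360726850569312 -172.2674173461396
0.3 rear edge [0.502 0.445 0.3  ] [0.459 0.439 0.3  ] 0.04297738131849318 -172.26741734613964
0.32 rear edge [0.5   0.442 0.32 ] [0.458 0.436 0.32 ] 0.0423474941312933 -172.26741734613964
0.34 rear edge [0.498 0.438 0.34 ] [0.457 0.433 0.34 ] 0.04171760694409337 -172.26741734613964
```

```bash
python3 - <<'E'
from h import *
c=load("a")["top"]; d=load("a")["side"]
ph=np.radians(-81.5); a=np.array([np.cos(ph)*np.cos(np.pi/6),np.sin(ph)*np.cos(np.pi/6),-.5]); n=np.array([np.cos(ph)*.5,np.sin(ph)*.5,np.cos(np.pi/6)]); s=np.array([-np.sin(ph),np.cos(ph),0])
R0=np.array([.4768,.4461,.3234])
print("box corners")
for t in(0,.05):
  for i in(-1,1):
    for j in(-1,1):
      P=R0+a*t+.022*(i*s+j*n); print(t,i,j,np.round(proj(c,P),1),np.round(proj(d,P),1))
th=np.linspace(0,2*np.pi,73)
for rho in(.022,.026):
  for t in(.05,.055,.06,.065):
    C=R0+a*t; P=np.array([C+rho*(np.cos(k)*s+np.sin(k)*n) for k in th]); pt=np.array([proj(c,p) for p in P]); ps=np.array([proj(d,p) for p in P])
    print(rho,t,"top umax",pt[:,0].max().round(1),"v",pt[:,1].min().round(1),pt[:,1].max().round(1),"side umax",ps[:,0].max().round(1),"v",ps[:,1].min().round(1),ps[:,1].max().round(1))
for t in(.05,.06,.07,.08): print(t,np.round(proj(c,R0+a*t),1),np.round(proj(d,R0+a*t),1))
E
```

```text
box corners
0 -1 -1 [241.3 214.1] [294.4 206.9]
0 -1 1 [246.1 212.4] [297.8 192.5]
0 1 -1 [239.2 200.5] [281.5 203. ]
0 1 1 [244.  198.4] [284.9 188.7]
0.05 -1 -1 [255.8 212.4] [301.4 206.5]
0.05 -1 1 [261.  210.6] [304.7 192.5]
0.05 1 -1 [253.8 199. ] [288.8 202.7]
0.05 1 1 [258.9 196.9] [292.1 188.9]
0.022 0.05 top umax 260.1 v 197.9 211.6 side umax 303.3 v 190.5 204.8
0.022 0.055 top umax 261.6 v 197.7 211.4 side umax 303.9 v 190.5 204.8
0.022 0.06 top umax 263.0 v 197.6 211.2 side umax 304.6 v 190.5 204.8
0.022 0.065 top umax 264.5 v 197.4 211.1 side umax 305.3 v 190.5 204.7
0.026 0.05 top umax 260.6 v 196.6 212.8 side umax 304.5 v 189.1 206.1
0.026 0.055 top umax 262.1 v 196.5 212.6 side umax 305.1 v 189.2 206.1
0.026 0.06 top umax 263.5 v 196.3 212.5 side umax 305.8 v 189.2 206.1
0.026 0.065 top umax 265.0 v 196.2 212.3 side umax 306.5 v 189.2 206.0
0.05 [257.3 204.7] [296.7 197.6]
0.06 [260.2 204.4] [298.1 197.6]
0.07 [263.1 204.1] [299.4 197.6]
0.08 [265.9 203.8] [300.8 197.6]
```

```bash
python3 - <<'E'
from h import *
c=load("a")["top"]
a=(np.load("pics/avg0.npz")["a"]+np.load("pics/avg1.npz")["a"])/2; L=a.mean(2)
up=[];dn=[]
for u in range(246,257):
    col=L[:,u]; w=col[203:207].mean()
    b=col[192:195].mean() if u<252 else col[195:197].min(); h=(w+45)/2
    for v in range(203,190,-1):
        if col[v-1]<h<=col[v]: up.append((u,v-1+(h-col[v-1])/(col[v]-col[v-1]))); break
    h=(w+col[214:217].mean())/2
    for v in range(205,216):
        if col[v]>=h>col[v+1]: dn.append((u,v+(col[v]-h)/(col[v]-col[v+1]))); break
up=np.array(up);dn=np.array(dn); print(up.round(2).tolist(),dn.round(2).tolist())
print(np.polyfit(*up[up[:,0]<254].T,1),np.polyfit(*dn.T,1))
R0=np.array([.4768,.4461,.3234])
for deg in(-83,-81.5,-80,-78.5,-77):
    ph=np.radians(deg); A=np.array([np.cos(ph)*np.cos(np.pi/6),np.sin(ph)*np.cos(np.pi/6),-.5]); n=np.array([np.cos(ph)*.5,np.sin(ph)*.5,np.cos(np.pi/6)]); s=np.array([-np.sin(ph),np.cos(ph),0])
    r=[]
    for i in(1,-1):
        p,q=[np.array(proj(c,R0+A*t+.022*(i*s+n))) for t in(0.005,.04)]; r.append(((q-p)[1]/(q-p)[0]).round(4)); r.append((p[1]+(250-p[0])*r[-1]).round(2))
    print(deg,r)
E
```

```text
[[246.0, 198.38], [247.0, 198.36], [248.0, 198.2], [249.0, 197.92], [250.0, 197.65], [251.0, 197.49], [252.0, 197.44], [253.0, 197.34], [254.0, 197.08], [255.0, 196.56], [256.0, 196.08]] [[246.0, 212.54], [247.0, 212.63], [248.0, 212.59], [249.0, 212.44], [250.0, 212.33], [251.0, 212.28], [252.0, 212.16], [253.0, 211.89], [254.0, 211.58], [255.0, 211.33], [256.0, 211.24]]
[-1.70143212e-01  2.40297024e+02] [-1.45621048e-01  2.48642390e+02]
-83 [np.float64(-0.0775), np.float64(197.98), np.float64(-0.0944), np.float64(212.12)]
-81.5 [np.float64(-0.1015), np.float64(197.76), np.float64(-0.1185), np.float64(211.93)]
-80 [np.float64(-0.1256), np.float64(197.53), np.float64(-0.1428), np.float64(211.73)]
-78.5 [np.float64(-0.1498), np.float64(197.29), np.float64(-0.1672), np.float64(211.54)]
-77 [np.float64(-0.1742), np.float64(197.05), np.float64(-0.1919), np.float64(211.35)]
```

```bash
python3 - <<'E'
from h import *
c=load("a")["top"]; d=load("a")["side"]
b=np.load("pics/avg1.npz")["b"];a=np.load("pics/avg1.npz")["a"]
def cen(im,r):
    q=im[r[0]:r[1],r[2]:r[3]]; w=(q[...,2]-q[...,0]>90)&(q[...,1]-q[...,0]>40); y,x=np.nonzero(w); return x.mean()+r[2],y.mean()+r[0],w.sum()
t=cen(a,(170,195,290,320)); s=cen(b,(200,225,290,320)); print(t,s,tri(ray(c,*t[:2]),ray(d,*s[:2])))
E
```

```text
(np.float64(304.09411764705885), np.float64(184.12941176470588), np.int64(85)) (np.float64(302.5652173913044), np.float64(213.32608695652175), np.int64(46)) (array([0.56863935, 0.25924033, 0.12152704]), np.float64(0.0001690097443121103))
```

Emit:
servo_tool(
  motion=[0,0,0,-0.054,0.65,0,0,0,-0.054,0.65,0,0,0,0,0.65],
)

```text
clock: 19.88
position: [0.462, -0.0754, 0.3002]
tcp_rot: [0.543, 0.453, 0.543, -0.453]
contact_force: [-0.3, 0.4, -0.2]
finger_gap: 0.0159
```

Emit:
servo_tool(
  motion=[0,0.015,-0.047,0,0.65,0,0.0308,-0.0942,0,0.65,0,0.0308,-0.0942,0,0.65,0,0.0308,-0.0942,0,0.65,0,0.0308,-0.0942,0,0.65],
)

```text
clock: 20.5
position: [0.492, 0.1472, 0.3004]
tcp_rot: [0.542, 0.453, 0.543, -0.454]
contact_force: [0.2, -0.4, 0.6]
finger_gap: 0.016
```

Emit:
servo_tool(
  motion=[0,0.0308,-0.0942,0,0.65,0,0.015,-0.047,0,0.65,0,0,0,0,0.65],
)

```text
clock: 20.88
position: [0.5016, 0.2202, 0.3]
tcp_rot: [0.544, 0.452, 0.543, -0.453]
contact_force: [1.1, -0.5, -1.5]
finger_gap: 0.0158
```

```bash
python3 st.py .508 .268 .238; python3 look.py n_s 120 240 260 380 6 side 1; python3 look.py n_t 155 245 235 345 7 top 1
```

```text
t 20.88 pos [0.5016 0.2202 0.3   ] q [-1.24  0.39  0.99  1.74 -0.35  1.2   0.03] F [ 1.1 -0.5 -1.5] gap 0.0158
y [ 0.983  0.182 -0.001] z [ 0.182 -0.983  0.001] x [-0.001 -0.001 -1.   ]
delta tool norm [ 0.1239  0.0301 -0.0918]
```

View pics/n_s.png

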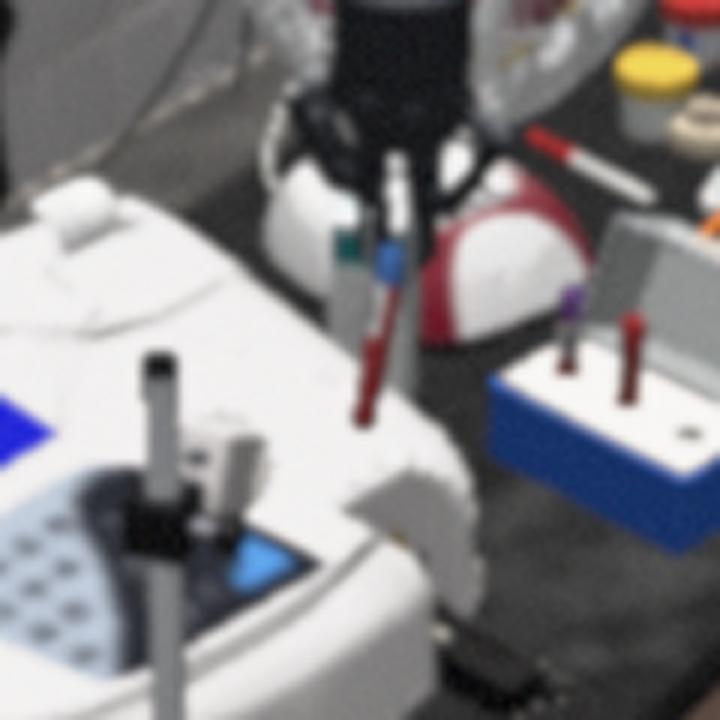

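View pics/n_t.png

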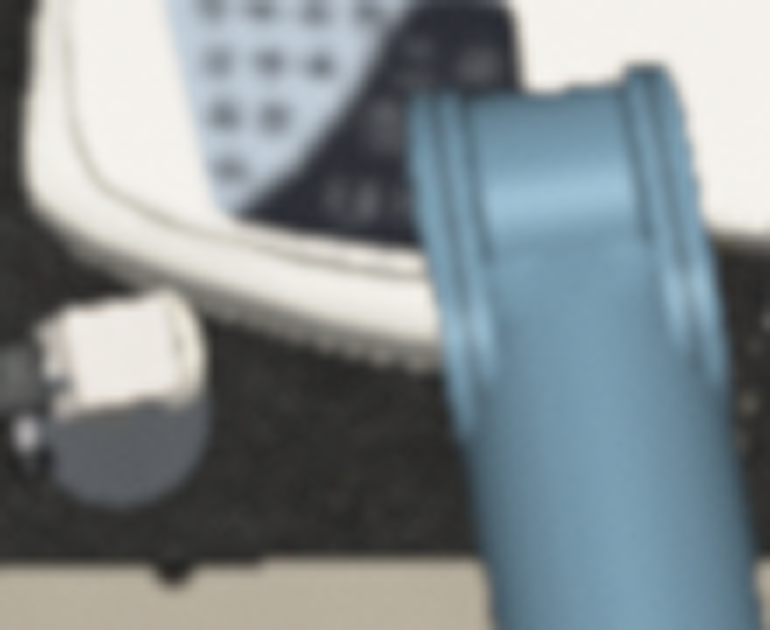

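```bash
python3 - <<'E'
from plane import *
import pickle
d=pickle.load(open("pics/n_s.pkl","rb"))
def Z(im,r,k,n,g=1):
    q=np.clip(im[r[0]:r[1],r[2]:r[3]]*g,0,255).astype(np.uint8); q=cv2.resize(q,None,fx=k,fy=k,interpolation=cv2.INTER_CUBIC)
    for i in range(0,r[3]-r[2],5): cv2.putText(q,str(r[2]+i),(i*k+k//2,10),0,.4,(255,0,0)); q[::6,i*k+k//2]=(255,0,0)
    for i in range(0,r[1]-r[0],5): cv2.putText(q,str(r[0]+i),(0,i*k+k//2),0,.4,(255,0,0)); q[i*k+k//2,::6]=(255,0,0)
    cv2.imwrite(n,q[:,:,::-1])
Z(d["img"],(155,195,310,340),15,"pics/o.png",1.2)
E
```

```text
(no output)
```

View pics/o.png

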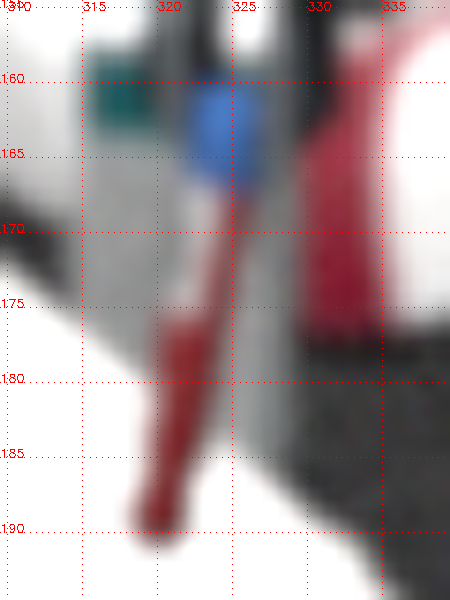

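```bash
python3 - <<'E'
from plane import *
import pickle
d=pickle.load(open("pics/n_s.pkl","rb"))
y=np.array([.983,.182,0]); z=np.array([.182,-.983,0])
for off in(-.003,0,.003):
    p=np.array([.5016,.2202,.3])+off*y
    r=[]
    for q in[(319.8,190.3),(321.7,180),(324.4,163.2),(324.9,159.5)]:
        P=onpl(d,*q,p,y); r.append([(P-p)@z,P[2]-.3])
    r=np.array(r); v=r[2]-r[0]; print(off,r.round(4).tolist(),"len",np.linalg.norm(v).round(4),"ang",np.degrees(np.arctan2(*v)).round(1))
# predicted for angles
p=np.array([.5016,.2202,.3])
for al in(24,27,30,33,36):
    u=np.sin(np.radians(al))*z+np.cos(np.radians(al))*np.array([0,0,1])
    S=p+[0,0,.0295]; print(al,np.round(proj(d,S),1),np.round(proj(d,S-.0945*u),1))
E
```

```text
-0.003 [[-0.0516, -0.046], [-0.0378, -0.0139], [-0.0189, 0.0396], [-0.0155, 0.0516]] len 0.0916 ang 20.9
0 [[-0.0449, -0.0507], [-0.031, -0.0185], [-0.012, 0.0353], [-0.0086, 0.0473]] len 0.0921 ang 20.9
0.003 [[-0.0381, -0.0555], [-0.0242, -0.023], [-0.0051, 0.031], [-0.0017, 0.0431]] len 0.0925 ang 20.9
24 [325.9 163.1] [320.6 190.9]
27 [325.9 163.1] [320. 191.]
30 [325.9 163.1] [319.5 191.1]
33 [325.9 163.1] [319. 191.]
36 [325.9 163.1] [318.5 190.9]
```

```bash
python3 - <<'E'
from h import *
import pickle
def Z(im,r,k,g=1):
    q=np.clip(im[r[0]:r[1],r[2]:r[3]]*g,0,255).astype(np.uint8); q=cv2.resize(q,None,fx=k,fy=k,interpolation=cv2.INTER_CUBIC)
    for i in range(0,r[3]-r[2],5): cv2.putText(q,str(r[2]+i),(i*k+k//2,10),0,.4,(255,0,0)); q[::6,i*k+k//2]=(255,0,0)
    for i in range(0,r[1]-r[0],5): cv2.putText(q,str(r[0]+i),(0,i*k+k//2),0,.4,(255,0,0)); q[i*k+k//2,::6]=(255,0,0)
    return q
A=Z(pickle.load(open("pics/k_s2.pkl","rb"))["img"],(150,192,362,388),14,1.2); B=Z(pickle.load(open("pics/l_s.pkl","rb"))["img"],(168,210,352,378),14,1.2)
cv2.imwrite("pics/p.png",np.hstack([A,B])[:,:,::-1])
E
```

```text
(no output)
```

View pics/p.png

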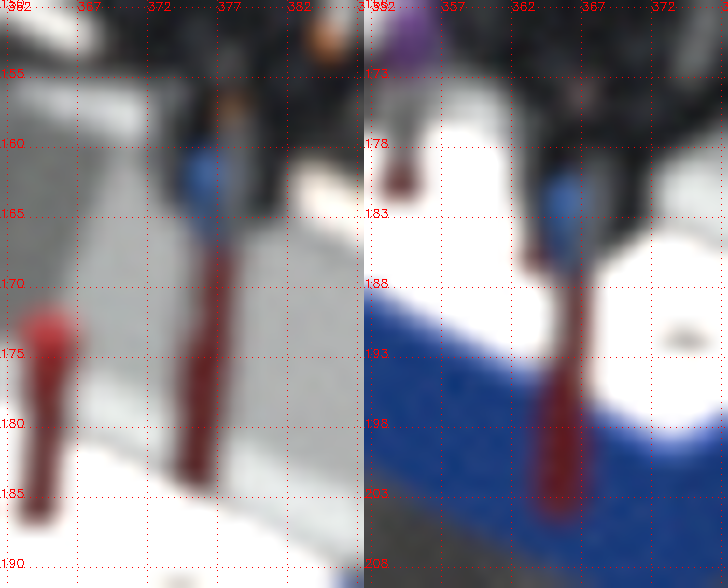

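```bash
python3 - <<'E'
from h import *
d=load("a")["side"]
for name,p in(("k",[.4706,-.0863,.1674]),("l",[.4713,-.019,.1106])):
    p=np.array(p); print(name,[np.round(proj(d,p+[0,0,h]),1).tolist() for h in(.0295+.0105,.0295,.0295-.0105,.0295-.0945)])
p=np.array([.5016,.2202,.3]); z=np.array([.182,-.983,0])
for al in (18,21,24,27,30,33):
    u=np.sin(np.radians(al))*z+np.cos(np.radians(al))*np.array([0,0,1]); S=p+[0,0,.0295]
    print(al,[np.round(proj(d,S+k*u),1).tolist() for k in(.0105,0,-.0105,-.052,-.0945)])
E
```

```text
k [[377.6, 161.3], [377.3, 163.7], [377.1, 166.1], [375.5, 184.7]]
l [[367.3, 181.5], [367.2, 183.8], [367.0, 186.2], [365.5, 204.5]]
18 [[326.3, 160.0], [325.9, 163.1], [325.4, 166.2], [323.6, 178.3], [321.7, 190.4]]
21 [[326.4, 160.0], [325.9, 163.1], [325.3, 166.2], [323.2, 178.4], [321.1, 190.7]]
24 [[326.4, 160.0], [325.9, 163.1], [325.3, 166.2], [322.9, 178.5], [320.6, 190.9]]
27 [[326.5, 160.0], [325.9, 163.1], [325.2, 166.2], [322.6, 178.5], [320.0, 191.0]]
30 [[326.6, 160.0], [325.9, 163.1], [325.1, 166.2], [322.3, 178.5], [319.5, 191.1]]
33 [[326.6, 160.0], [325.9, 163.1], [325.1, 166.2], [322.1, 178.5], [319.0, 191.0]]
```

Emit:
servo_tool(
  motion=[0.02,0.01,-0.0314,0,0.65,0.05,0.01,-0.0315,0,0.65,0.053,0.01,-0.0315,0,0.65,0,0,0,0,0.65,0,0,0,0,0.65],
)

```text
clock: 21.7
position: [0.5085, 0.2678, 0.2398]
tcp_rot: [0.543, 0.453, 0.543, -0.453]
contact_force: [0.7, 0.6, 0.4]
finger_gap: 0.0155
```

```bash
python3 st.py .5076 .2693 .2384; python3 look.py r_s 150 240 270 360 8 side 1; python3 look.py r_t 155 245 235 345 7 top 1; python3 - <<'E'
from plane import *
import pickle
d=pickle.load(open("pics/r_s.pkl","rb"))
def Z(im,r,k,n,g=1):
    q=np.clip(im[r[0]:r[1],r[2]:r[3]]*g,0,255).astype(np.uint8); q=cv2.resize(q,None,fx=k,fy=k,interpolation=cv2.INTER_CUBIC)
    for i in range(0,r[3]-r[2],5): cv2.putText(q,str(r[2]+i),(i*k+k//2,10),0,.4,(255,0,0)); q[::6,i*k+k//2]=(255,0,0)
    for i in range(0,r[1]-r[0],5): cv2.putText(q,str(r[0]+i),(0,i*k+k//2),0,.4,(255,0,0)); q[i*k+k//2,::6]=(255,0,0)
    cv2.imwrite(n,q[:,:,::-1])
Z(d["img"],(170,215,295,340),14,"pics/r2.png",1.1)
n=np.array([.0911,-.4916,.866]); V=np.array([.504,.289,.231])
for k in(-.0525,0,.042,.0525): print(k,np.round(proj(d,V+k*n),1))
E
```

```text
t 21.7 pos [0.5085 0.2678 0.2398] q [-1.22  0.51  0.92  1.75 -0.45  1.11  0.02] F [0.7 0.6 0.4] gap 0.0155
y [0.984 0.18  0.001] z [ 0.18  -0.984 -0.   ] x [ 0.001  0.    -1.   ]
delta tool norm [ 0.0029 -0.0012 -0.0033]
-0.0525 [309.3 212.6]
0 [312.8 197.2]
0.042 [315.6 184.8]
0.0525 [316.3 181.7]
```

View pics/r_s.png

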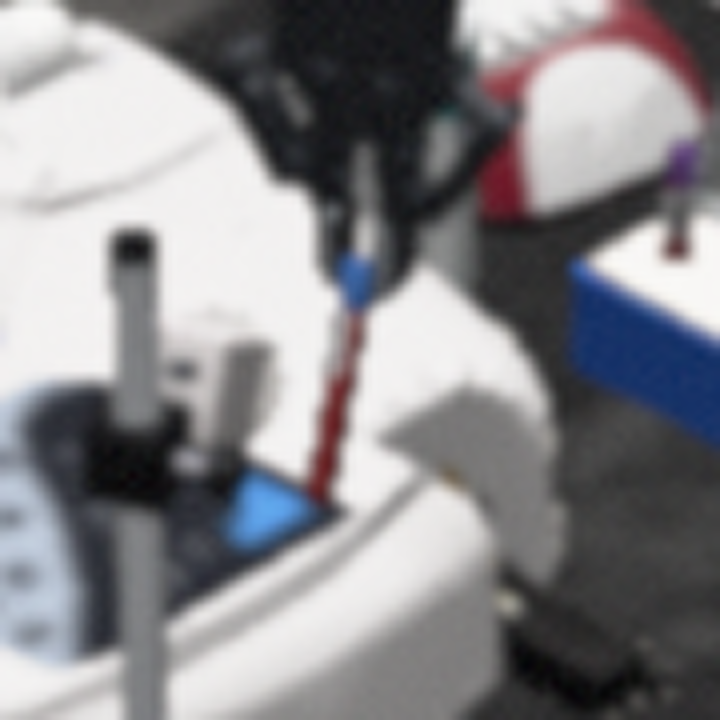

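View pics/r2.png

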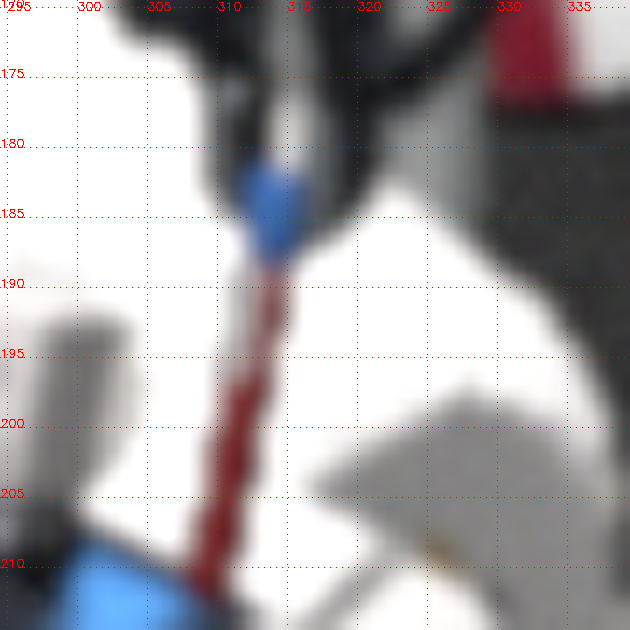

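View pics/r_t.png

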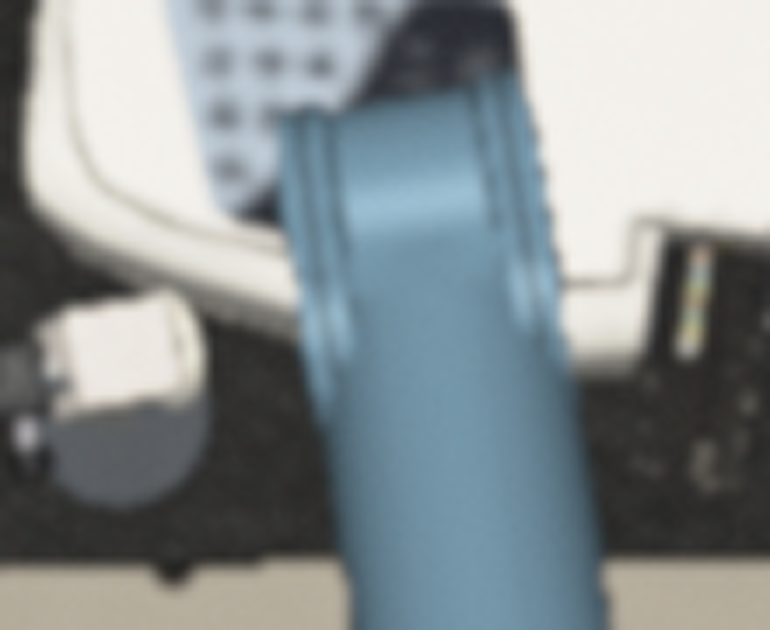

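```bash
python3 - <<'E'
from plane import *
import pickle
d=pickle.load(open("pics/r_s.pkl","rb"))
im=np.mean([read_camera("side")["img"].astype(float) for _ in range(4)],0); G=im[...,1]
pts=[]
for v in range(189,207):
    row=G[v,303:322]; w=np.median(row[[0,1,2,-1,-2,-3]]); dk=w-row; th=30
    k=np.argmax(dk); l=k
    while dk[l]>th: l-=1
    r=k
    while dk[r]>th: r+=1
    L=303+l+(th-dk[l])/(dk[l+1]-dk[l]); Rr=303+r-(th-dk[r])/(dk[r-1]-dk[r]); pts.append((v,(L+Rr)/2,Rr-L))
pts=np.array(pts); print(pts.round(2).tolist())
ok=(pts[:,2]>3.5)&(pts[:,2]<6); P=np.polyfit(pts[ok,0],pts[ok,1],1); print("slope",P[0], "u@190",np.polyval(P,190),"u@197.2",np.polyval(P,197.2),"u@212",np.polyval(P,212))
p=np.array([.5085,.2678,.2398]); z=np.array([.18,-.984,0])
for al in (18,21,24,27,30,33,36):
    u=np.sin(np.radians(al))*z+np.cos(np.radians(al))*np.array([0,0,1]); S=p+[0,0,.0295]
    a,b=[np.array(proj(d,S+k*u)) for k in(-.02,-.08)]; sl=(b-a)[0]/(b-a)[1]; print(al,sl.round(4),"u@190",(a[0]+(190-a[1])*sl).round(2),"u@197.2",(a[0]+(197.2-a[1])*sl).round(2),"u@212",(a[0]+(212-a[1])*sl).round(2))
E
```

```text
[[189.0, 313.6, 5.56], [190.0, 313.23, 5.44], [191.0, 313.18, 5.44], [192.0, 313.19, 5.36], [193.0, 313.11, 5.14], [194.0, 312.78, 4.88], [195.0, 312.36, 5.01], [196.0, 312.23, 5.13], [197.0, 312.17, 5.11], [198.0, 312.09, 5.2], [199.0, 311.91, 5.02], [200.0, 311.52, 4.68], [201.0, 311.29, 4.56], [202.0, 311.2, 4.31], [203.0, 311.18, 4.22], [204.0, 311.02, 3.8], [205.0, 310.7, 3.58], [206.0, 310.38, 4.22]]
slope -0.18151086522604346 u@190 313.4235904555847 u@197.2 312.11671222595714 u@212 309.4303514206117
18 -0.1479 u@190 314.68 u@197.2 313.61 u@212 311.42
21 -0.1681 u@190 314.56 u@197.2 313.35 u@212 310.86
24 -0.188 u@190 314.44 u@197.2 313.09 u@212 310.31
27 -0.2077 u@190 314.33 u@197.2 312.83 u@212 309.76
30 -0.2273 u@190 314.21 u@197.2 312.58 u@212 309.21
33 -0.2469 u@190 314.1 u@197.2 312.32 u@212 308.67
36 -0.2667 u@190 313.99 u@197.2 312.07 u@212 308.12
```

Emit:
servo_tool(
  motion=[0,0,0,0.053,0.65,0,0,0,0.053,0.65,0,0,0,0.053,0.65,0,0,0,0.053,0.65,0,0,0,0.053,0.65],
)

```text
clock: 22.72
position: [0.5079, 0.2686, 0.2393]
tcp_rot: [0.312, 0.634, 0.313, -0.634]
contact_force: [0.6, -0.5, 0.0]
finger_gap: 0.0156
```

Emit:
servo_tool(
  motion=[0,0,0,0.053,0.65,0,0,0,0.053,0.65,0,0,0,0,0.65],
)

```text
clock: 23.1
position: [0.5079, 0.2685, 0.2391]
tcp_rot: [-0.205, -0.677, -0.205, 0.677]
contact_force: [0.4, -0.9, 0.2]
finger_gap: 0.0152
```

```bash
python3 st.py .5076 .2693 .2384; python3 - <<'E'
from plane import *
import pickle
c=read_camera("side"); im=np.mean([c["img"].astype(float)]+[read_camera("side")["img"].astype(float) for _ in range(2)],0); c["img"]=im; pickle.dump(c,open("pics/s_s.pkl","wb"))
def Z(im,r,k,n,g=1):
    q=np.clip(im[r[0]:r[1],r[2]:r[3]]*g,0,255).astype(np.uint8); q=cv2.resize(q,None,fx=k,fy=k,interpolation=cv2.INTER_CUBIC)
    for i in range(0,r[3]-r[2],5): cv2.putText(q,str(r[2]+i),(i*k+k//2,10),0,.4,(255,0,0)); q[::6,i*k+k//2]=(255,0,0)
    for i in range(0,r[1]-r[0],5): cv2.putText(q,str(r[0]+i),(0,i*k+k//2),0,.4,(255,0,0)); q[i*k+k//2,::6]=(255,0,0)
    cv2.imwrite(n,q[:,:,::-1])
Z(im,(170,215,285,335),13,"pics/s2.png",1.)
E
```

```text
t 23.1 pos [0.5079 0.2685 0.2391] q [-1.36  0.65  1.19  1.75 -0.65  1.2  -0.96] F [ 0.4 -0.9  0.2] gap 0.0152
y [ 0.556 -0.831  0.   ] z [-0.831 -0.556  0.   ] x [-0. -0. -1.]
delta tool norm [ 0.0015 -0.0016 -0.0003]
```

View pics/s2.png

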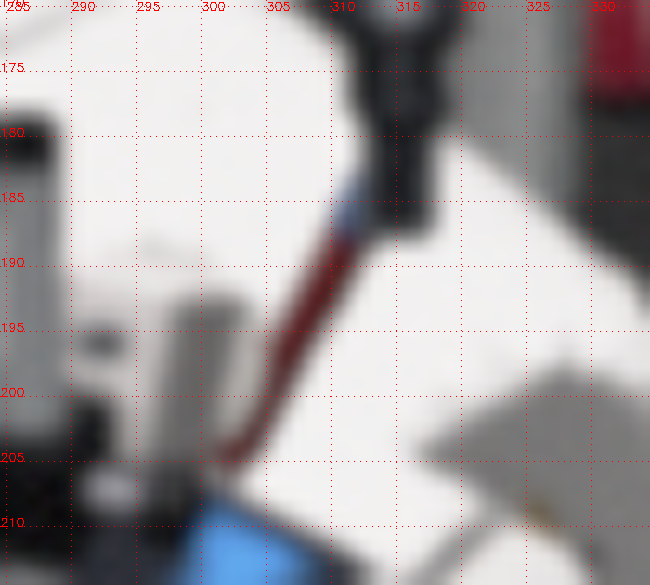

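```bash
python3 - <<'E'
from plane import *
import pickle
d=pickle.load(open("pics/s_s.pkl","rb")); G=d["img"][...,1]
pts=[]
for v in range(189,203):
    u0=int(310-(v-190)*.52); row=G[v,u0-6:u0+8]; 
    seg=np.arange(u0-6,u0+8); k=np.argmin(row); mn=row[k]
    wl=row[:k].max(); wr=row[k:].max(); hl=(mn+wl)/2; hr=(mn+wr)/2
    l=k
    while row[l]<hl: l-=1
    r=k
    while row[r]<hr: r+=1
    L=seg[l]+(row[l]-hl)/(row[l]-row[l+1]); Rr=seg[r]-(row[r]-hr)/(row[r]-row[r-1]); pts.append((v,(L+Rr)/2,Rr-L))
pts=np.array(pts); print(pts.round(2).tolist())
P=np.polyfit(pts[:9,0],pts[:9,1],1); print(P[0],np.polyval(P,[186,190,200,206]))
p=np.array([.5079,.2685,.2391]); z=np.array([-.831,-.556,0]); y=np.array([.556,-.831,0])
for al in(21,24,27,30,33,36):
    u=np.sin(np.radians(al))*z+np.cos(np.radians(al))*np.array([0,0,1]); S=p+[0,0,.0295]
    a,b=[np.array(proj(d,S+k*u)) for k in(-.02,-.08)]; e=proj(d,S-.0945*u); sl=(b-a)[0]/(b-a)[1]; print(al,sl.round(4),"u@190",(a[0]+(190-a[1])*sl).round(2),"u@200",(a[0]+(200-a[1])*sl).round(2),"end",np.round(e,1),"S",np.round(proj(d,S),1))
for q in [(301.6,205.8),(310.0,190),(305,200)]:
    Q=onpl(d,*q,p,y); print(q,((Q-p)@z).round(4),(Q-p)[2].round(4))
E
```

```text
[[189.0, 310.79, 3.97], [190.0, 310.28, 3.95], [191.0, 309.77, 3.95], [192.0, 309.29, 3.91], [193.0, 308.79, 3.83], [194.0, 308.26, 3.48], [195.0, 307.72, 3.49], [196.0, 307.17, 3.27], [197.0, 306.77, 3.1], [198.0, 306.46, 2.9], [199.0, 306.07, 2.7], [200.0, 305.67, 2.77], [201.0, 305.24, 2.5], [202.0, 304.7, 2.74]]
-0.5093161475507536 [312.32518426 310.28791967 305.19475819 302.13886131]
21 -0.4704 u@190 312.98 u@200 308.27 end [305.3 206.3] S [315.6 184.5]
24 -0.5446 u@190 312.57 u@200 307.12 end [304.  205.8] S [315.6 184.5]
27 -0.6225 u@190 312.14 u@200 305.91 end [302.6 205.3] S [315.6 184.5]
30 -0.7051 u@190 311.68 u@200 304.63 end [301.3 204.7] S [315.6 184.5]
33 -0.7932 u@190 311.2 u@200 303.27 end [300.1 204. ] S [315.6 184.5]
36 -0.8879 u@190 310.68 u@200 301.8 end [298.9 203.3] S [315.6 184.5]
(301.6, 205.8) -0.0464 -0.057
(310.0, 190) -0.0182 0.0074
(305, 200) -0.0349 -0.033
```

Emit:
servo_tool(
  motion=[0,0,0,-0.0464,0.65,0,0,0,-0.0464,0.65,0,0,0,-0.0464,0.65,0,0,0,-0.0464,0.65,0,0,0,-0.0464,0.65],
)

```text
clock: 23.88
position: [0.508, 0.2685, 0.2394]
tcp_rot: [0.434, 0.558, 0.435, -0.558]
contact_force: [-1.7, -0.7, 0.0]
finger_gap: 0.0157
```

Emit:
servo_tool(
  motion=[0,0,0,-0.0464,0.65,0,0,0,-0.0464,0.65,0,0,0,-0.0464,0.65,-0.001,0,0.01,0,0.65,0,0,0,0,0.65],
)

```text
clock: 24.5
position: [0.5092, 0.2628, 0.24]
tcp_rot: [0.543, 0.453, 0.543, -0.453]
contact_force: [0.0, -0.5, 0.1]
finger_gap: 0.0158
```

```bash
python3 st.py .5087 .2634 .2397; python3 look.py u_s 130 220 285 435 5 side 1; python3 - <<'E'
from plane import *
import pickle
d=pickle.load(open("pics/u_s.pkl","rb")); im=d["img"]; G=im[...,1]
def Z(im,r,k,n,g=1):
    q=np.clip(im[r[0]:r[1],r[2]:r[3]]*g,0,255).astype(np.uint8); q=cv2.resize(q,None,fx=k,fy=k,interpolation=cv2.INTER_CUBIC)
    for i in range(0,r[3]-r[2],5): cv2.putText(q,str(r[2]+i),(i*k+k//2,10),0,.4,(255,0,0)); q[::6,i*k+k//2]=(255,0,0)
    for i in range(0,r[1]-r[0],5): cv2.putText(q,str(r[0]+i),(0,i*k+k//2),0,.4,(255,0,0)); q[i*k+k//2,::6]=(255,0,0)
    cv2.imwrite(n,q[:,:,::-1])
Z(im,(170,215,295,340),14,"pics/u2.png",1.1)
pts=[]
for v in range(189,205):
    row=G[v,303:322]; w=np.median(row[[0,1,2,-1,-2,-3]]); dk=w-row; th=30
    k=np.argmax(dk); l=r=k
    while dk[l]>th: l-=1
    while dk[r]>th: r+=1
    L=303+l+(th-dk[l])/(dk[l+1]-dk[l]); Rr=303+r-(th-dk[r])/(dk[r-1]-dk[r]); pts.append((v,(L+Rr)/2,Rr-L))
pts=np.array(pts); P=np.polyfit(pts[:,0],pts[:,1],1); print(P[0],np.polyval(P,[190,197.2,212]))
V=np.array([.504,.2895,.231])
for al in(21,24,30):
    u=np.sin(np.radians(al))*np.array([.182,-.983,0])+[0,0,np.cos(np.radians(al))]
    print(al,[np.round(proj(d,V+k*u),1).tolist() for k in(-.0525,0,.0315)])
E
```

```text
t 24.5 pos [0.5092 0.2628 0.24  ] q [-1.2   0.5   0.9   1.75 -0.43  1.11  0.02] F [ 0.  -0.5  0.1] gap 0.0158
y [0.984 0.179 0.   ] z [ 0.179 -0.984 -0.001] x [ 0.     0.001 -1.   ]
delta tool norm [ 0.0005 -0.0007 -0.0014]
-0.18867766367381905 [314.08602173 312.72754256 309.93511313]
21 [[310.2, 212.3], [312.7, 197.2], [314.2, 188.1]]
24 [[309.9, 212.5], [312.7, 197.2], [314.4, 188.0]]
30 [[309.2, 212.6], [312.7, 197.2], [314.8, 188.0]]
```

View pics/u2.png

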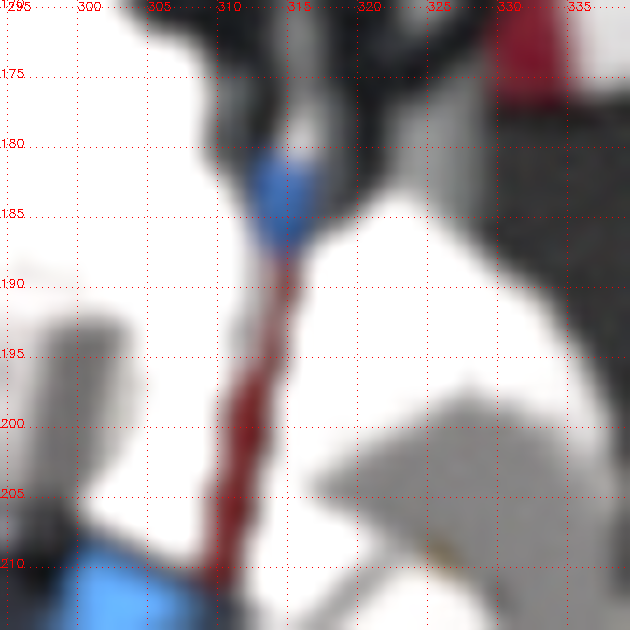

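View pics/u_s.png

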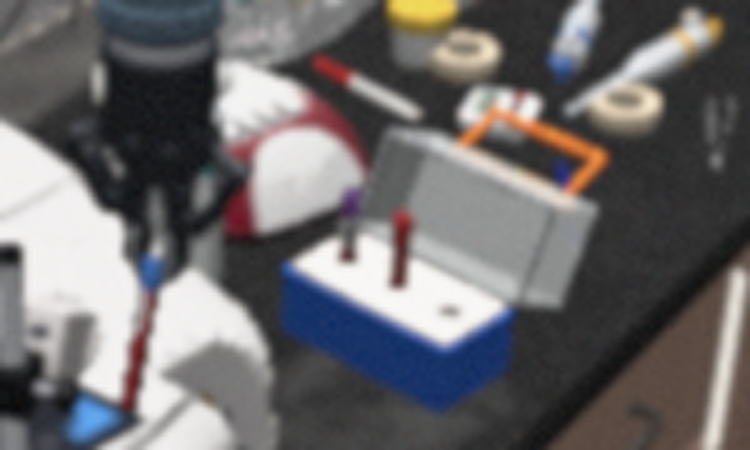

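```bash
python3 - <<'E'
from h import *
print(state()["clock"],state()["position"],state()["finger_gap"]); print(env.hand_in())
E
```

```text
24.6 [0.50891687 0.26341692 0.23972206] 0.01594194703707461
the job is handed in; nothing more can be done
None
```

I opened the hood onto its stop, took out the blue tube, tilted it and handed the job in at 24.6 s. It is still held at the view point. The lean is short of square by about 6 to 7.5°, which is inside the 9.7° limit but not by much. I got no verdict.

- **Hood:** I straddled the bar with the fingers and swung it open slowly. It pressed on the stop with about 17 N. In the pictures its angle was about 2.0 rad, and in the last picture it still stood open.
- **Tilt:** The tool can only point down, so I gripped the stopper, lifted the tube clear and pressed its lower end against the carrier's front top edge to turn it in the fingers. Two views put the lean at 22.5° to 24°, where 30° is ideal. I did not push it further, because the stopper had slid about 10 mm towards the edge of the pads and I judged the risk of dropping it greater.
- **Position:** In the side picture the tube's middle lies on my estimate of the view point, about (0.504, 0.289, 0.231), to within about 0.1 pixel. The view point itself comes from measuring the camera head's edges. The lens front is hidden in both cameras, so it may be off by several mm along the sight line, against a 15 mm limit. The arm also blocked the top camera, so this check rests on one view and the known tool pose.
- **Other objects:** In the last side picture the red and purple tubes stood in their wells. I did not look at the cup again after opening the hood; the gripper's route stayed well away from it.

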